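# Tip the coin rolls into the drawer's roll rack

## Task

Put the four copper coin rolls away: pull the cash drawer right out to its stop, lift the roll carrier with the rolls aboard, and tip its lip down over the plain ramp of the roll rack so that the rolls run down and settle one in each of the four grooves, without taking hold of the rolls themselves. Then stand the empty carrier upright on the shelf again and push the drawer fully shut. Let no roll drop hard, and leave everything else on the shelf where it stands.

Things in the scene. Friction and masses are not known exactly. Their poses are not given: they have to be found in the camera images.
- drawer (a joint): how far the cash drawer is pulled out of its unit, in m: 0 = fully shut, 0.220 = at its outer stop (fully out). Slides with about 1.5 N friction and 8 N s/m damping, and stays where it is left. May start a few mm ajar.
- drawer_handle (a point): middle of the drawer's steel bar handle: a level bar about 10 mm thick and 130 long, 35 mm in front of the drawer's face, 70 mm above the shelf, with a clear gap of about 30 mm behind it for a finger from above. Axes: x into the unit (shut direction, square to the face), y along the bar, z up.
- unit: grey cash drawer unit, fixed, 340 wide (y), 340 deep (x), 95 high; origin on the shelf under the middle of its front edge, x to its back. Slip printer on its top from 185 mm behind the front edge. The drawer's face is flush with this edge when shut. Drawer: front panel 18 thick, 87 high; side walls 302 mm apart, 75 high; banknote bays on its +y side, roll rack on its -y side.
- groove1 (a point): centre of a roll settled in groove 1 of the roll rack in the drawer, the lowest, nearest the drawer's front. The grey plastic rack has 4 parallel V grooves, 21 mm apart, 2.7 deep, for rolls lying along y; it slopes 12 degrees down to the drawer's front, so rolls let go on its ramp run over the shallow ridges and fill the grooves from groove 1 on. Axes as the handle's (x to the back).
- groove2 (a point): centre of a roll settled in groove 2 of the rack, counted from the drawer's front; moves with the drawer. Axes as the handle's: x to the drawer's back, y along the groove, z up.
- groove3 (a point): centre of a roll settled in groove 3 of the rack, counted from the drawer's front; moves with the drawer. Axes as the handle's: x to the drawer's back, y along the groove, z up.
- groove4 (a point): centre of a roll settled in groove 4, the rearmost. Behind it the slope goes on as a plain ramp, from 13 to 57 mm behind this point; middle of its surface 35 mm behind, 1 mm below. Guide walls: beside the grooves 98 apart, 8 mm above the slope; beside the ramp flaring to 120 apart, level tops 7 mm above this point. 60 mm to -y of the drawer's middle, 91 mm behind its face. Axes as the handle's.
- carrier_grip (a point): centre of the black grip bar over the aluminium roll carrier: bar 14 thick (x), 18 high, 94 long (y), its centre 69 mm above the carrier's underside. Carrier: tray 92 long (x), 95 wide (y), side walls, back wall at +x (outer face 46 mm from this point), open pouring lip at -x. Empty 0.2 kg, loaded 0.8. Axes: x lip to back, y along bar and rolls, z up. Stands right or left of the unit.
- carrier_lip (a point): middle of the carrier's pouring lip edge (upper surface of its 3 mm floor): 46 mm to -x of the grip bar's centre, 54 mm below it. The floor falls 6 degrees from lip to back wall, so the rolls lie side by side against the back wall when level, and run out when the lip is tipped down more than 6 degrees (20 is ample). Feet: from 25 mm behind the lip to the back wall, 15 mm below the lip.
- roll1: bright copper coin roll, a solid round rod 20 mm in diameter and 82 mm long, about 0.15 kg, lying in the carrier at the start; film-wrapped (friction about 0.25), rolls freely; origin at its centre, y along its axis. All four are alike.
- roll2: bright copper coin roll, a solid round rod 20 mm in diameter and 82 mm long, about 0.15 kg, lying in the carrier at the start; film-wrapped (friction about 0.25), rolls freely; origin at its centre, y along its axis. All four are alike.
- roll3: bright copper coin roll, a solid round rod 20 mm in diameter and 82 mm long, about 0.15 kg, lying in the carrier at the start; film-wrapped (friction about 0.25), rolls freely; origin at its centre, y along its axis. All four are alike.
- roll4: bright copper coin roll, a solid round rod 20 mm in diameter and 82 mm long, about 0.15 kg, lying in the carrier at the start; film-wrapped (friction about 0.25), rolls freely; origin at its centre, y along its axis. All four are alike.
- dish: bystander: round smoked glass dish, 124 mm across, 32 high; origin under its middle
- pen_holder: bystander: square blue acrylic pen holder, 80 x 80 x 100 mm, with three pens up to 155 mm; origin under its middle
- notes: bystander: banded bundle of plain notes, 155 x 70 x 25 mm; origin under its middle
- stapler: bystander: black stapler, 135 x 34 x 55 mm, long along its x; origin under its middle
- calculator: bystander: grey desk calculator, 160 x 105 x 22 mm, long along its x; origin under its middle; stands on the other side of the drawer unit from the carrier
- stamp: bystander: turned wooden hand stamp, 44 mm across, 82 high; origin under its middle
Things that resemble listed ones, but are neither listed nor needed, are in the scene too. Of the things that look like the part that bears carrier_grip, take the one that is farthest to the robot's left at the start.

How it is judged (in metres and radians):
On the way, in this order (a step that is already met when the one before it is completed fails the run):
1. the drawer is pulled out to its stop (at least 195 of 220 mm) (value of joint drawer above 0.195 m), for 0.2 s.
2. the carrier is lifted clear of the shelf with all four rolls aboard (height (world z) of carrier_grip above 0.11 m and distance between each of roll1, roll2, roll3, roll4 and carrier_grip below 0.075 m), for 0.2 s.
3. the four rolls lie at rest one in each groove of the rack (((distance between roll1 and groove1 below 0.013 m and x of roll1 in the frame of groove1 between -0.006 and 0.006 m and angle between the y axis of roll1 and the y axis of groove1, either way round below 0.1 rad) or (distance between roll2 and groove1 below 0.013 m and x of roll2 in the frame of groove1 between -0.006 and 0.006 m and angle between the y axis of roll2 and the y axis of groove1, either way round below 0.1 rad) or (distance between roll3 and groove1 below 0.013 m and x of roll3 in the frame of groove1 between -0.006 and 0.006 m and angle between the y axis of roll3 and the y axis of groove1, either way round below 0.1 rad) or (distance between roll4 and groove1 below 0.013 m and x of roll4 in the frame of groove1 between -0.006 and 0.006 m and angle between the y axis of roll4 and the y axis of groove1, either way round below 0.1 rad)) and ((distance between roll1 and groove2 below 0.013 m and x of roll1 in the frame of groove2 between -0.006 and 0.006 m and angle between the y axis of roll1 and the y axis of groove2, either way round below 0.1 rad) or (distance between roll2 and groove2 below 0.013 m and x of roll2 in the frame of groove2 between -0.006 and 0.006 m and angle between the y axis of roll2 and the y axis of groove2, either way round below 0.1 rad) or (distance between roll3 and groove2 below 0.013 m and x of roll3 in the frame of groove2 between -0.006 and 0.006 m and angle between the y axis of roll3 and the y axis of groove2, either way round below 0.1 rad) or (distance between roll4 and groove2 below 0.013 m and x of roll4 in the frame of groove2 between -0.006 and 0.006 m and angle between the y axis of roll4 and the y axis of groove2, either way round below 0.1 rad)) and ((distance between roll1 and groove3 below 0.013 m and x of roll1 in the frame of groove3 between -0.006 and 0.006 m and angle between the y axis of roll1 and the y axis of groove3, either way round below 0.1 rad) or (distance between roll2 and groove3 below 0.013 m and x of roll2 in the frame of groove3 between -0.006 and 0.006 m and angle between the y axis of roll2 and the y axis of groove3, either way round below 0.1 rad) or (distance between roll3 and groove3 below 0.013 m and x of roll3 in the frame of groove3 between -0.006 and 0.006 m and angle between the y axis of roll3 and the y axis of groove3, either way round below 0.1 rad) or (distance between roll4 and groove3 below 0.013 m and x of roll4 in the frame of groove3 between -0.006 and 0.006 m and angle between the y axis of roll4 and the y axis of groove3, either way round below 0.1 rad)) and ((distance between roll1 and groove4 below 0.013 m and x of roll1 in the frame of groove4 between -0.006 and 0.006 m and angle between the y axis of roll1 and the y axis of groove4, either way round below 0.1 rad) or (distance between roll2 and groove4 below 0.013 m and x of roll2 in the frame of groove4 between -0.006 and 0.006 m and angle between the y axis of roll2 and the y axis of groove4, either way round below 0.1 rad) or (distance between roll3 and groove4 below 0.013 m and x of roll3 in the frame of groove4 between -0.006 and 0.006 m and angle between the y axis of roll3 and the y axis of groove4, either way round below 0.1 rad) or (distance between roll4 and groove4 below 0.013 m and x of roll4 in the frame of groove4 between -0.006 and 0.006 m and angle between the y axis of roll4 and the y axis of groove4, either way round below 0.1 rad)) and linear speed of each of roll1, roll2, roll3, roll4 below 0.02 m/s), for 0.3 s.
4. the empty carrier stands upright on the shelf (height (world z) of carrier_grip between 0.063 and 0.075 m and angle between carrier_grip's own z axis and vertical below 0.06 rad and ((distance between roll1 and groove1 below 0.013 m and x of roll1 in the frame of groove1 between -0.006 and 0.006 m and angle between the y axis of roll1 and the y axis of groove1, either way round below 0.1 rad) or (distance between roll2 and groove1 below 0.013 m and x of roll2 in the frame of groove1 between -0.006 and 0.006 m and angle between the y axis of roll2 and the y axis of groove1, either way round below 0.1 rad) or (distance between roll3 and groove1 below 0.013 m and x of roll3 in the frame of groove1 between -0.006 and 0.006 m and angle between the y axis of roll3 and the y axis of groove1, either way round below 0.1 rad) or (distance between roll4 and groove1 below 0.013 m and x of roll4 in the frame of groove1 between -0.006 and 0.006 m and angle between the y axis of roll4 and the y axis of groove1, either way round below 0.1 rad)) and ((distance between roll1 and groove2 below 0.013 m and x of roll1 in the frame of groove2 between -0.006 and 0.006 m and angle between the y axis of roll1 and the y axis of groove2, either way round below 0.1 rad) or (distance between roll2 and groove2 below 0.013 m and x of roll2 in the frame of groove2 between -0.006 and 0.006 m and angle between the y axis of roll2 and the y axis of groove2, either way round below 0.1 rad) or (distance between roll3 and groove2 below 0.013 m and x of roll3 in the frame of groove2 between -0.006 and 0.006 m and angle between the y axis of roll3 and the y axis of groove2, either way round below 0.1 rad) or (distance between roll4 and groove2 below 0.013 m and x of roll4 in the frame of groove2 between -0.006 and 0.006 m and angle between the y axis of roll4 and the y axis of groove2, either way round below 0.1 rad)) and ((distance between roll1 and groove3 below 0.013 m and x of roll1 in the frame of groove3 between -0.006 and 0.006 m and angle between the y axis of roll1 and the y axis of groove3, either way round below 0.1 rad) or (distance between roll2 and groove3 below 0.013 m and x of roll2 in the frame of groove3 between -0.006 and 0.006 m and angle between the y axis of roll2 and the y axis of groove3, either way round below 0.1 rad) or (distance between roll3 and groove3 below 0.013 m and x of roll3 in the frame of groove3 between -0.006 and 0.006 m and angle between the y axis of roll3 and the y axis of groove3, either way round below 0.1 rad) or (distance between roll4 and groove3 below 0.013 m and x of roll4 in the frame of groove3 between -0.006 and 0.006 m and angle between the y axis of roll4 and the y axis of groove3, either way round below 0.1 rad)) and ((distance between roll1 and groove4 below 0.013 m and x of roll1 in the frame of groove4 between -0.006 and 0.006 m and angle between the y axis of roll1 and the y axis of groove4, either way round below 0.1 rad) or (distance between roll2 and groove4 below 0.013 m and x of roll2 in the frame of groove4 between -0.006 and 0.006 m and angle between the y axis of roll2 and the y axis of groove4, either way round below 0.1 rad) or (distance between roll3 and groove4 below 0.013 m and x of roll3 in the frame of groove4 between -0.006 and 0.006 m and angle between the y axis of roll3 and the y axis of groove4, either way round below 0.1 rad) or (distance between roll4 and groove4 below 0.013 m and x of roll4 in the frame of groove4 between -0.006 and 0.006 m and angle between the y axis of roll4 and the y axis of groove4, either way round below 0.1 rad))), for 0.2 s.
At the end, for the whole second after the job is handed in: Drawer shut to within 6 mm; one roll at rest in each of the four grooves (centre within 13 mm of its point, 6 mm across the groove, parallel within 0.1 rad); carrier upright on the shelf (tilt under 0.06 rad, bar 63 to 75 mm above the shelf) (all of step 4 and value of joint drawer below 0.006 m and linear speed of each of roll1, roll2, roll3, roll4 below 0.02 m/s); the robot touches nothing.
It fails at once if a roll is gripped or pushed by the fingers (over 2 N) (contact force between the fingers and roll1 above 2 N or contact force between the fingers and roll2 above 2 N or contact force between the fingers and roll3 above 2 N or contact force between the fingers and roll4 above 2 N).
It fails at once if a roll drops hard (faster than 1.3 m/s) (linear speed of any of roll1, roll2, roll3, roll4 above 1.3 m/s).
It fails at once if another thing on the shelf is moved by more than 30 mm (distance of any of dish, pen_holder, notes, stapler, calculator, stamp from where it was at the start of the episode above 0.03 m).
It also fails if it takes over 72 s, if anything falls off the work surface, if the arm or the gripper's body presses on something with over 40 N, if the wrist force passes 120 N, or if a joint passes its speed limit or range.

## Robot

A 7-joint arm with a two-finger parallel gripper is mounted at the origin on the work surface. World frame = base frame: x ahead of the robot, y to its left, z up, the work surface at z = 0. Lengths are in mm, angles in rad, forces in N, time in s.
With the tool pointing down it reaches from about 350 to 900 mm from the base axis. Payload 7.2 kg.
Tool frame: the origin (TCP) lies on the centre line of the jaws, within the pads' length; the fingertips stand 19 mm ahead of it and the grasp point (between the pads) is the TCP; z points along the fingers, y is the direction in which the jaws open and shut (so a half turn about z gives the same grasp; the last joint's range is limited). The gripper opens to 88 mm and grips with 3 to 60 N. Pads are 20 mm wide; open, the fingers measure 115 mm over their backs; the gripper's body (75 mm by 178 mm) begins 61 mm behind the grasp point.
Start: joints at [1.228, 0.411, -0.013, 1.596, 0.006, 1.134, -0.082], TCP at [169.584, -601.557, 216.553] pointing down, gripper open.
Joint ranges: [-2.95, 2.95], [-0.29, 1.99], [-1.47, 1.44], [0.14, 2.54], [-1.03, 4.17], [0.13, 1.85], [-2.86, 2.86]. Speed limits (rad/s): [2.39, 2.39, 3.01, 3.01, 3.14, 3.14, 3.14].

## Interface

Orientations are given as [roll, pitch, yaw] about the fixed x, y, z axes, in that order (R = Rz(yaw) Ry(pitch) Rx(roll)).
In Python, from plant import robot, camera, camera_params, order gives the robot as it stands. The module is installed in compiled form; this text tells all that it offers.
- The arm moves only by the tool drive_tool, never from a script. Its argument "targets" is a list that holds one entry, the list of rows, each a list of 6 numbers: the shift along the tool's x, y, z in cm, then the turn, a rotation vector about the tool's x, y, z in rad. In form: [[[x, y, z, wx, wy, wz], ...]]. A call has 1 to 20 rows; each row shifts and turns the pose as measured when the row begins, along the tool's axes as they then stand; what a row does not reach is not made up. A row lasts 1/8 s, in which the tool goes at most 62.5 mm and 10.7 degrees, less where a joint would pass 70% of its speed; a pose out of reach is approached as far as the arm can. A call is refused whole if a number of a shift passes 6.25 or a number of a turn 0.188, either way. A call with a gripper value outside its range is refused whole. "grip" is the gripper command: -1 is shut, 1 is fully open, values between are in proportion, set as the call begins (left out, the last holds). The fingers move at their own pace and stop on an object; "force" is the grip in N (left out, the last holds). Time passes only in rows, so rows that do not move let the fingers close. It gives the time, the measured TCP pose, the force and the opening at its end, in the units of the state.
- robot.get_obs(): the state, without advancing time (a new reading comes with each control period).
- camera(name): name is "scene" or "side" or "wrist"; returns the picture (420x560x3 uint8, blue, green, red); there is no depth.
- camera_params(name): a dict with "fov_y" (degrees; the focal length in pixels is half the picture's height over the tangent of half this angle, whatever the lens; pixels are square), "cx", "cy" (the principal point, pixels), "R" (3x3) and "t" (3): a world point X has camera coordinates R X + t. Camera axes: x right, y down, z forward; pixel columns grow to the right and rows downward; lengths in mm; the calibration is good to about 2 mm. A picture is of the moment at which its call begins: read the wrist's pose just before it. camera_params takes no time and is no camera call; for the wrist camera it gives the pose at the moment of the call.
- order.job_done(): hands the job in, once; it reports no verdict.
The state is a dict: "time": time; "qpos": joint angles; "qd": joint speeds; "joint_efforts": joint torques, N m; "tool_pos": TCP position; "tool_rot": TCP orientation; "wrist_force": force on the tool from outside, world axes, zero at the start; "moment": the same for the moment, N m; "finger_gap": finger opening in mm.
Only numpy, scipy, OpenCV 4.12 (cv2) and the standard library are available. Lean on these libraries where they do the work, as an engineer would, in place of code of your own. Each camera call takes 0.05 s, during which the arm holds its last target.

## Working session

There is one attempt and no reset: what is moved stays moved. The work goes in short steps, Python scripts to look and compute and a tool call to move; the robot and the scene stay as the last step left them, time stands still between calls to the robot, and variables do not carry over. Pictures are saved under pics/ and viewed, and the job is handed in when it is done.

Besides the shell and the picture viewer there is one more tool, called as name(argument=value, ...) on one line, values as JSON. drive_tool: Moves the arm, as the interface text tells. Its arguments: {"type":"object","properties":{"targets":{"type":"array","items":{"type":"array","items":{"type":"array","items":{"type":"number"}}}},"grip":{"type":"number"},"force":{"type":"number"}},"required":["targets"]}

```bash
mkdir -p pics; python3 - <<'E'
from plant import robot,camera,camera_params
import cv2
print(robot.get_obs())
for n in ["scene","side","wrist"]:
    p=camera_params(n);print(n,p)
    cv2.imwrite(f"pics/{n}0.png",camera(n))
E
```

```text
{'time': 0.0, 'qpos': array([ 1.22779029,  0.41190477, -0.01272891,  1.59700988,  0.0056014 ,
        1.13428031, -0.08220054]), 'qd': array([ 2.13366105e-05,  8.72312837e-05,  5.56199566e-04,  1.76834410e-03,
       -4.53546550e-04, -9.35923941e-04,  1.31918678e-03]), 'joint_efforts': array([-3.71248298e-04, -5.87949729e+01,  6.40906077e-01, -2.91068834e+01,
       -5.39283094e-02,  1.83688395e-02,  1.70431936e-04]), 'tool_pos': array([ 169.43541574, -601.08141276,  215.71994001]), 'tool_rot': array([-3.14002951e+00,  1.05169536e-04,  2.74846111e-01]), 'wrist_force': array([ 0.13107086, -0.55906252, -0.20763509]), 'moment': array([0.00677596, 0.01408658, 0.05916752]), 'finger_gap': 87.8147091822478}
scene {'fov_y': 56.11605190557607, 'cx': 284.6796214935855, 'cy': 205.44405647298896, 'R': array([[ 0.47133786,  0.88193392, -0.00576022],
       [ 0.56035083, -0.30450282, -0.77024994],
       [-0.68106356,  0.35982021, -0.63771612]]), 't': array([-176.62694292, -297.69504021, 1721.20841566])}
side {'fov_y': 56.85490250297379, 'cx': 280.94690456939173, 'cy': 203.3151418088688, 'R': array([[-9.55187408e-01, -2.96000822e-01, -7.27445154e-04],
       [-1.75585637e-01,  5.68585626e-01, -8.03666641e-01],
       [ 2.38299601e-01, -7.67524527e-01, -5.95079323e-01]]), 't': array([ 508.40082727,  229.80141439, 1040.33111673])}
wrist {'fov_y': 64.28883357889792, 'cx': 280.716485747518, 'cy': 208.99426414189023, 'R': array([[ 2.71413393e-01, -9.62462477e-01, -8.66946599e-04],
       [-9.22027966e-01, -2.60269037e-01,  2.86573653e-01],
       [-2.76042027e-01, -7.69805784e-02, -9.58057822e-01]]), 't': array([-624.62419322,  -34.65322079,  390.97618508])}
```

View pics/scene0.png

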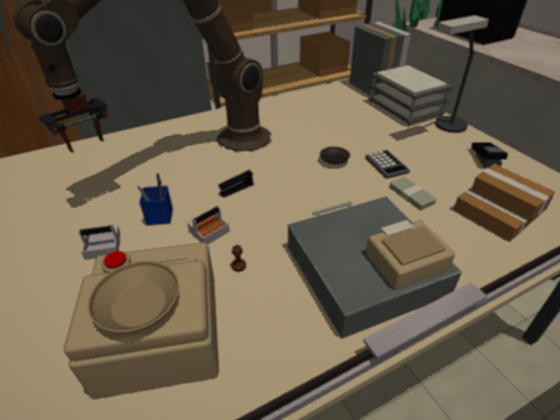

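View pics/side0.png

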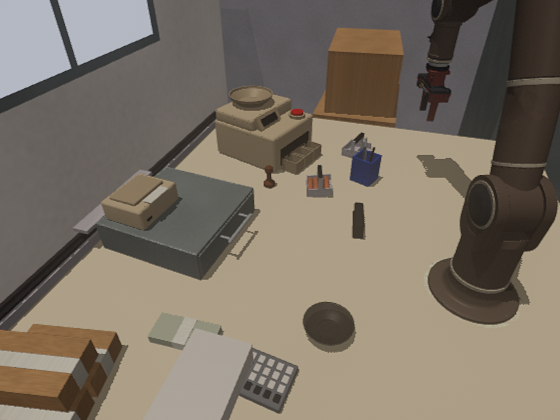

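View pics/wrist0.png

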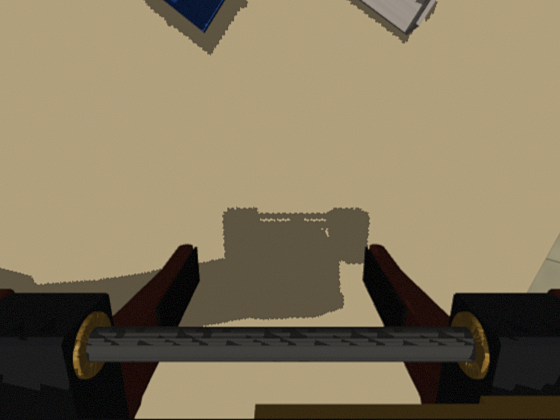

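```bash
python3 - <<'E'
import cv2
s=cv2.imread('pics/scene0.png');d=cv2.imread('pics/side0.png')
cv2.imwrite('pics/sc1.png',cv2.resize(s[180:330,170:470],(800,400),interpolation=cv2.INTER_CUBIC))
cv2.imwrite('pics/sd1.png',cv2.resize(d[120:280,90:400],(800,413),interpolation=cv2.INTER_CUBIC))
E
cat > h.py <<'E'
import numpy as np,cv2
from plant import robot,camera,camera_params
def f(p): return 210/np.tan(np.radians(p['fov_y']/2))
def ray(p,u,v):
    R=np.array(p['R']);t=np.array(p['t']);c=-R.T@t
    d=R.T@np.array([(u-p['cx'])/f(p),(v-p['cy'])/f(p),1]);return c,d/np.linalg.norm(d)
def onz(p,u,v,z):
    c,d=ray(p,u,v);return c+d*(z-c[2])/d[2]
def proj(p,X):
    q=np.array(p['R'])@np.asarray(X,float)+np.array(p['t']);return q[0]/q[2]*f(p)+p['cx'],q[1]/q[2]*f(p)+p['cy']
def tri(p1,a,p2,b):
    c1,d1=ray(p1,*a);c2,d2=ray(p2,*b)
    s=np.linalg.lstsq(np.c_[d1,-d2],c2-c1,rcond=None)[0]
    x,y=c1+s[0]*d1,c2+s[1]*d2;return (x+y)/2,np.linalg.norm(x-y)
E
```

```text
(no output)
```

View pics/sc1.png

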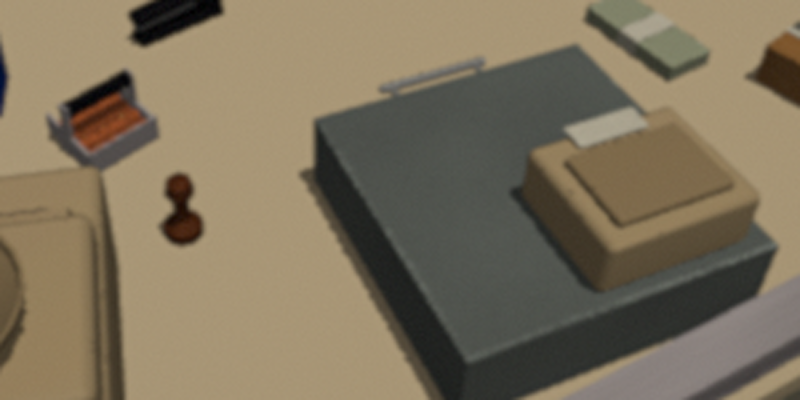

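View pics/sd1.png

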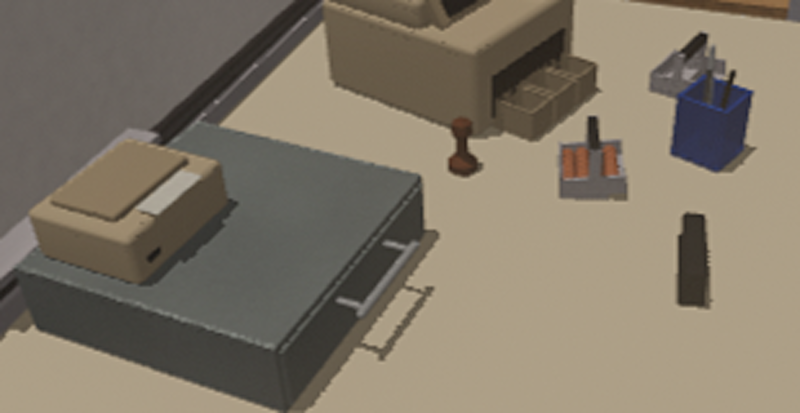

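```bash
python3 - <<'E'
from h import *
S=camera_params('scene');D=camera_params('side')
sc=lambda u,v:(170+u/2.6667,180+v/2.6667)
sd=lambda u,v:(90+u/2.5806,120+v/2.5813)
np.set_printoptions(precision=1,suppress=True)
for n,a,b,z in [('F-y',(316,121),(421,178),95),('F+y',(577,45),(283,350),95),('B-y',(468,360),(203,123),95),('B+y',(775,245),(20,265),95),('h-y',(383,88),(414,246),75),('h+y',(483,62),(362,310),75)]:
    print(n,onz(S,*sc(*a),z),onz(D,*sd(*b),z),tri(S,sc(*a),D,sd(*b)))
# carrier bar top ends scene
for u,v in [(62,101),(130,72)]: print('bar',onz(S,*sc(u,v),78))
print(onz(D,*sd(593,118),78),onz(D,*sd(598,118),78),onz(D,*sd(598,150),60))
for u,v in [(97,170),(158,130)]: print('back',onz(S,*sc(u,v),0))
for u,v in [(561,197),(627,199)]: print('side bottom',onz(D,*sd(u,v),0))
for u,v in [(182,242)]: print('stamp',onz(S,*sc(u,v),0))
print('stapler',[onz(S,*sc(u,v),0) for u,v in [(140,46),(222,12)]], [onz(D,*sd(u,v),0) for u,v in[(680,303),(706,305)]])
E
```

```text
F-y [ 682.6 -151.4   95. ] [ 671.  -144.3   95. ] (array([ 675.1, -149.3,   89.6]), np.float64(4.236352782895835))
F+y [713.1 182.9  95. ] [696.3 184.1  95. ] (array([703.4, 184.3,  90.2]), np.float64(12.165339018992869))
B-y [1012.5 -181.7   95. ] [1000.7 -180.9   95. ] (array([1007.1, -182.5,   91.5]), np.float64(8.607965563341384))
B+y [1045.2  150.1   95. ] [1038.3  148.7   95. ] (array([1042.6,  148.8,   93.7]), np.float64(5.949754305460586))
h-y [650.9 -46.   75. ] [640.4 -36.5  75. ] (array([643.9, -42.5,  69. ]), np.float64(2.0356558849962534))
h+y [667.1  83.1  75. ] [654.4  85.1  75. ] (array([659.1,  84.5,  70.9]), np.float64(8.38079120817567))
bar [ 499.1 -380.3   78. ]
bar [ 487.5 -293.8   78. ]
[ 502.2 -378.1   78. ] [ 495.5 -380.2   78. ] [ 482.7 -326.9   60. ]
back [ 544.3 -365.3   -0. ]
back [ 514.6 -277.5    0. ]
side bottom [ 522.3 -286.8    0. ]
side bottom [ 434.2 -309.     0. ]
stamp [ 692.2 -321.2    0. ]
stapler [array([ 350.6, -237.1,    0. ]), array([ 333.7, -109.6,   -0. ])] [array([ 331.5, -115.3,    0. ]), array([ 301. , -120.9,   -0. ])]
```

```bash
cat >> h.py <<'E'
from scipy.spatial.transform import Rotation as Ro
def pose():
    o=robot.get_obs();return np.array(o['tool_pos']),Ro.from_euler('xyz',o['tool_rot'])
def plan(tp,tr,n,start=None,c=False):
    """rows from start to target pos (mm), Rotation; n rows. prints"""
    p,R=start or pose()
    dp=(np.array(tp)-p)/n; w=(tr*R.inv()).as_rotvec()/n
    rows=[]
    for k in range(n):
        Rk=Ro.from_rotvec(w*k)*R
        rows.append([round(float(x),2) for x in Rk.inv().apply(dp)/10]+[round(float(x),3) for x in Rk.inv().apply(w)])
    print(str(rows).replace(' ',''))
def down(yaw): return Ro.from_euler('xyz',[np.pi,0,yaw])
E
python3 - <<'E'
from h import *
np.set_printoptions(precision=2,suppress=True)
p,R=pose();P=camera_params('wrist')
Rc=np.array(P['R']);c=-Rc.T@np.array(P['t'])
print('cam in tool',R.inv().apply(c-p)); print(R.as_matrix().T@Rc.T)
plan([470,-440,260],down(np.pi/2),10)
E
```

```text
cam in tool [  78.88    0.19 -168.16]
[[ 0.   -0.96 -0.29]
 [ 1.   -0.    0.  ]
 [-0.   -0.29  0.96]]
[[3.33,-0.74,-0.44,-0.0,-0.0,-0.13],[3.4,-0.3,-0.44,-0.0,-0.0,-0.13],[3.41,0.14,-0.44,-0.0,-0.0,-0.13],[3.36,0.58,-0.44,-0.0,-0.0,-0.13],[3.26,1.01,-0.44,-0.0,-0.0,-0.13],[3.1,1.42,-0.44,-0.0,-0.0,-0.13],[2.89,1.81,-0.44,-0.0,-0.0,-0.13],[2.63,2.17,-0.44,-0.0,-0.0,-0.13],[2.33,2.49,-0.44,-0.0,-0.0,-0.13],[1.99,2.77,-0.44,-0.0,-0.0,-0.13]]
```

drive_tool(targets=[[[3.4, -0.7, -0.8, 0, 0, -0.13], [3.5, -0.3, -0.8, 0, 0, -0.13], [3.5, 0.2, -0.8, 0, 0, -0.13], [3.5, 0.6, -0.8, 0, 0, -0.13], [3.4, 1.0, -0.8, 0, 0, -0.13], [3.3, 1.4, -0.8, 0, 0, -0.13], [3.2, 1.8, -0.8, 0, 0, -0.13], [3.0, 2.2, -0.8, 0, 0, -0.13], [2.8, 2.5, -0.8, 0, 0, -0.13], [2.6, 2.8, -0.8, 0, 0, -0.13], [0, 0, 0, 0, 0, 0]]])

```text
time: 1.52
tool_pos: [485.3, -406.9, 294.0]
tool_rot: [-3.137, -0.008, 1.615]
wrist_force: [0.3, -1.3, 0.0]
finger_gap: 88.0
```

```bash
python3 - <<'E'
from h import *
o=robot.get_obs();print(o['tool_pos'],o['tool_rot'],o['qpos'])
import pickle
pickle.dump(camera_params('wrist'),open('w1.pkl','wb'));cv2.imwrite('pics/w1.png',camera('wrist'))
plan([600,-40,300],down(np.pi/2-.1),9)
E
```

```text
[ 485.29182909 -406.86332104  294.00584432] [-3.1370451  -0.007572    1.61535834] [ 0.89347167  0.41112161 -0.38824247  1.43827591  0.15243077  1.33052884
  0.54160845]
[[4.04,1.46,-0.05,-0.001,-0.001,0.016],[4.06,1.4,-0.06,-0.001,-0.001,0.016],[4.08,1.33,-0.06,-0.001,-0.001,0.016],[4.1,1.27,-0.06,-0.001,-0.001,0.016],[4.12,1.2,-0.06,-0.001,-0.001,0.016],[4.14,1.14,-0.06,-0.001,-0.001,0.016],[4.16,1.08,-0.07,-0.001,-0.001,0.016],[4.18,1.01,-0.07,-0.001,-0.001,0.016],[4.19,0.95,-0.07,-0.001,-0.001,0.016]]
```

View pics/w1.png

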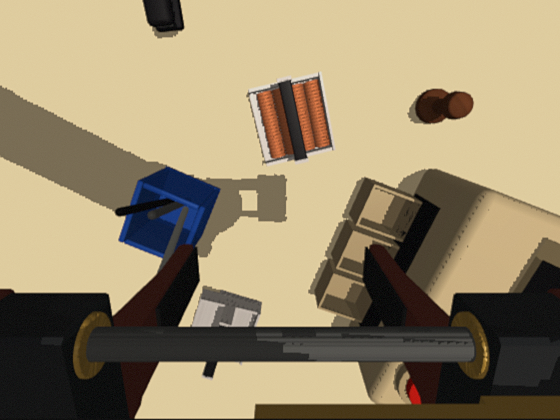

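```bash
python3 - <<'E'
import cv2
s=cv2.imread('pics/w1.png')
cv2.imwrite('pics/w1z.png',cv2.resize(s[60:180,230:350],(720,720),interpolation=cv2.INTER_CUBIC)[:,:][:600])
E
```

```text
(no output)
```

View pics/w1z.png

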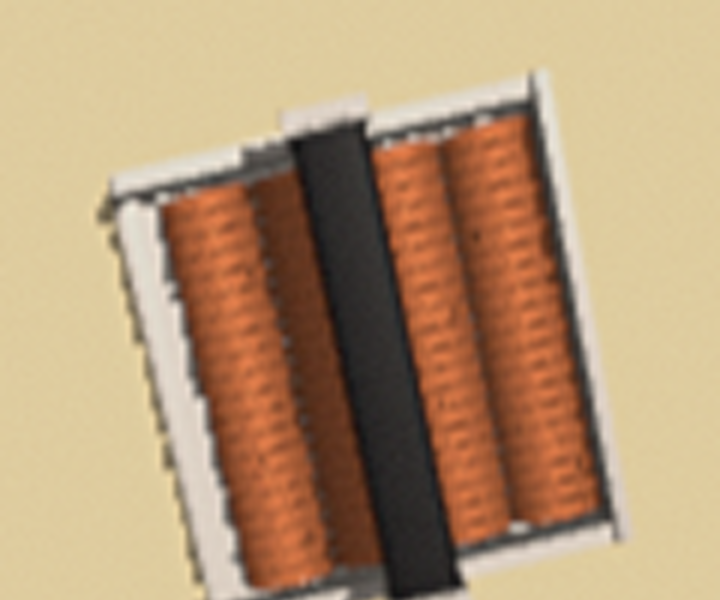

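drive_tool(targets=[[[4.0, 1.4, 0, 0, 0, 0.016], [4.0, 1.4, 0, 0, 0, 0.016], [4.0, 1.4, 0, 0, 0, 0.016], [4.0, 1.4, 0, 0, 0, 0.016], [4.0, 1.4, 0, 0, 0, 0.016], [4.0, 1.4, 0, 0, 0, 0.016], [4.0, 1.4, 0, 0, 0, 0.016], [4.0, 1.2, 0, 0, 0, 0.016], [4.0, 1.2, 0, 0, 0, 0.016], [0, 0, 0, 0, 0, 0]]])

```text
time: 2.82
tool_pos: [614.1, -61.2, 287.9]
tool_rot: [-3.124, 0.001, 1.424]
wrist_force: [-0.8, -0.3, -0.8]
finger_gap: 87.5
```

```bash
python3 - <<'E'
from h import *
o=robot.get_obs();print(o['tool_pos'],o['tool_rot'],o['qpos'])
import pickle
pickle.dump(camera_params('wrist'),open('w2.pkl','wb'));cv2.imwrite('pics/w2.png',camera('wrist'))
E
```

```text
[614.12098771 -61.17454391 287.89491834] [-3.12421349e+00  1.43588383e-03  1.42401882e+00] [ 0.3636679   0.40475074 -0.48316432  1.47668555  0.1870808   1.32404701
 -0.2818555 ]
```

View pics/w2.png

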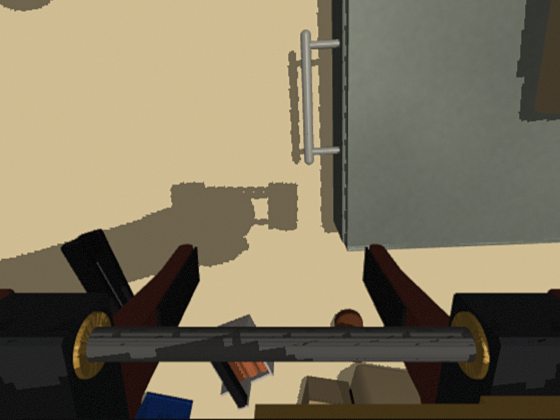

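```bash
python3 - <<'E'
from h import *
import pickle
np.set_printoptions(precision=1,suppress=True)
W1=pickle.load(open('w1.pkl','rb'));W2=pickle.load(open('w2.pkl','rb'));S=camera_params('scene');D=camera_params('side')
a=onz(W1,285.2,81.7,78);b=onz(W1,300.8,158.7,78)
print(a,b,(a+b)/2,np.linalg.norm(a-b),np.arctan2(-(a-b)[0],(a-b)[1]))
q=[onz(W1,230+u/6,60+v/6,z) for u,v,z in [(120,205,15),(205,598,15),(543,75,40),(622,540,40)]];print(q)
h1=onz(W2,307,33,75);h2=onz(W2,309.5,161,75);h=(h1+h2)/2
print('handle',h1,h2,h,np.linalg.norm(h1-h2),np.arctan2(-(h1-h2)[0],(h1-h2)[1]))
e1=onz(W2,345,40,95);e2=onz(W2,348,247,95);print('edge',e1,e2,np.arctan2(-(e1-e2)[0],(e1-e2)[1]))
# triangulated check
for n,X in [('bar',(a+b)/2),('h1',h1),('h2',h2),('e2',e2)]:
    print(n,proj(S,X),proj(D,X))
E
```

```text
[ 484.6 -298.4   78. ] [ 506.5 -380.5   78. ] [ 495.5 -339.4   78. ] 84.89658534837909 0.26102496186211976
[array([ 441. , -310.1,   15. ]), array([ 461.5, -392.3,   15. ]), array([ 525.8, -283.4,   40. ]), array([ 549.3, -372.8,   40. ])]
handle [659.9  86.7  75. ] [646.4 -44.2  75. ] [653.1  21.2  75. ] 131.6292191681363 -0.10248827511628607
edge [694.1  71.4  95. ] [ 677.6 -147.    95. ] -0.07563015978543249
bar (np.float64(205.71308122787866), np.float64(213.0048270175957)) (np.float64(319.24628628244665), np.float64(171.40524213028849))
h1 (np.float64(350.72850507143227), np.float64(201.64240570470636)) (np.float64(228.2390058424611), np.float64(240.08089144045118))
h2 (np.float64(313.35478135961006), np.float64(211.9867851276536)) (np.float64(249.48948202934298), np.float64(213.4338936388979))
e2 (np.float64(289.00301517990147), np.float64(223.8491374333037)) (np.float64(251.54028624121725), np.float64(188.18271270369644))
```

```bash
python3 - <<'E'
from h import *
plan([653,21,130],down(1.478),7)
E
```

```text
[[1.29,0.41,2.24,-0.003,0.0,-0.008],[1.29,0.42,2.24,-0.003,0.0,-0.008],[1.28,0.42,2.25,-0.003,0.0,-0.008],[1.28,0.43,2.25,-0.003,0.0,-0.008],[1.27,0.43,2.25,-0.003,0.0,-0.008],[1.27,0.44,2.25,-0.003,0.0,-0.008],[1.26,0.44,2.25,-0.003,0.0,-0.008]]
```

drive_tool(targets=[[[1.3, 0.4, 2.2, 0, 0, -0.008], [1.3, 0.4, 2.2, 0, 0, -0.008], [1.3, 0.4, 2.2, 0, 0, -0.008], [1.3, 0.4, 2.2, 0, 0, -0.008], [1.3, 0.4, 2.2, 0, 0, -0.008], [1.3, 0.4, 2.2, 0, 0, -0.008], [1.3, 0.4, 2.2, 0, 0, -0.008], [0, 0, 0, 0, 0, 0]]], grip=-0.36)

```text
time: 3.88
tool_pos: [650.0, 6.0, 124.9]
tool_rot: [-3.122, 0.012, 1.456]
wrist_force: [-0.5, -0.2, -0.0]
finger_gap: 28.1
```

```bash
python3 - <<'E'
from h import *
o=robot.get_obs();print(o['tool_pos'],o['tool_rot'])
cv2.imwrite('pics/w3.png',camera('wrist'));s=camera('side')
cv2.imwrite('pics/s3.png',cv2.resize(s[120:320,120:360],(720,600)))
plan([653,21,72],down(1.478),4)
E
```

```text
[649.98085183   6.03851035 124.94412655] [-3.12240185  0.01231627  1.45627839]
[[0.43,0.02,1.37,-0.004,0.003,-0.006],[0.42,0.02,1.38,-0.004,0.003,-0.006],[0.42,0.02,1.38,-0.004,0.003,-0.006],[0.41,0.01,1.38,-0.004,0.003,-0.006]]
```

View pics/w3.png

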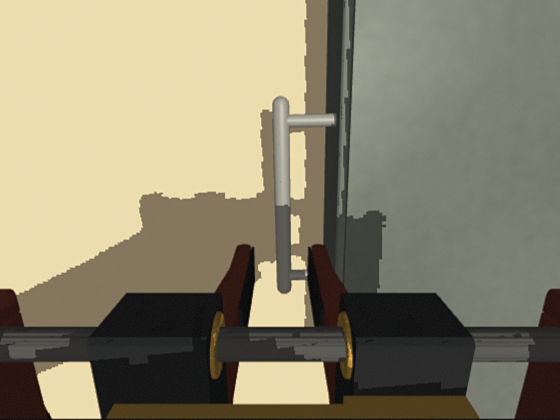

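View pics/s3.png

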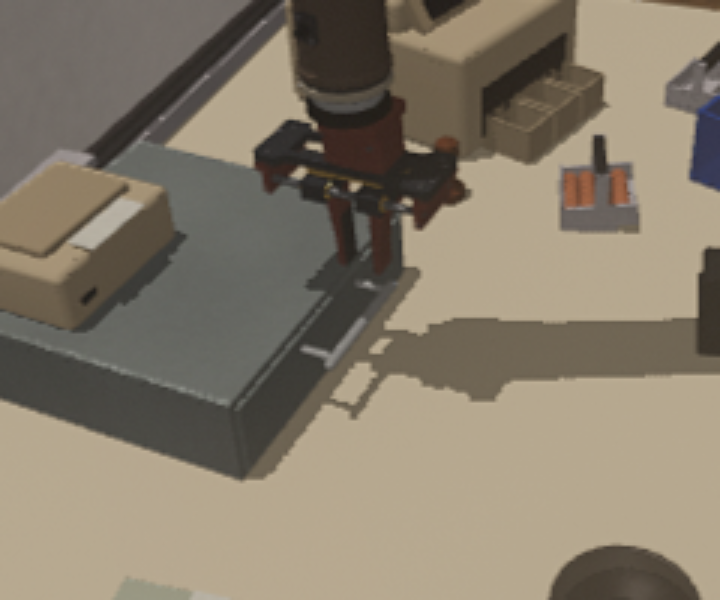

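drive_tool(targets=[[[0.4, 0, 1.4, 0, 0, -0.006], [0.4, 0, 1.4, 0, 0, -0.006], [0.4, 0, 1.4, 0, 0, -0.006], [0.4, 0, 1.4, 0, 0, -0.006], [0, 0, 0, 0, 0, 0]]])

```text
time: 4.6
tool_pos: [652.4, 20.2, 68.5]
tool_rot: [-3.127, 0.013, 1.479]
wrist_force: [0.1, -0.2, -0.0]
finger_gap: 28.2
```

drive_tool(targets=[[[0, 0, 0, 0, 0, 0], [0, 0, 0, 0, 0, 0], [0, 0, 0, 0, 0, 0], [0, 0, 0, 0, 0, 0]]], grip=-1, force=20)

```text
time: 5.1
tool_pos: [653.4, 20.0, 70.1]
tool_rot: [-3.13, 0.013, 1.479]
wrist_force: [-0.4, 0.0, -0.5]
finger_gap: 0.7
```

```bash
python3 - <<'E'
from h import *
o=robot.get_obs();print(o['tool_pos'],o['tool_rot'],o['wrist_force'])
p,R=pose();psi=-.094
plan(p-225*np.array([np.cos(psi),np.sin(psi),0]),R,10)
E
```

```text
[653.38014313  19.9889783   70.07371666] [-3.12955351  0.01252865  1.47858731] [-0.42397007  0.00167197 -0.46939566]
[[0.0,-2.25,0.03,0.0,0.0,0.0],[0.0,-2.25,0.03,0.0,0.0,0.0],[0.0,-2.25,0.03,0.0,0.0,0.0],[0.0,-2.25,0.03,0.0,0.0,0.0],[0.0,-2.25,0.03,0.0,0.0,0.0],[0.0,-2.25,0.03,0.0,0.0,0.0],[0.0,-2.25,0.03,0.0,0.0,0.0],[0.0,-2.25,0.03,0.0,0.0,0.0],[0.0,-2.25,0.03,0.0,0.0,0.0],[0.0,-2.25,0.03,0.0,0.0,0.0]]
```

```bash
python3 - <<'E'
from h import *
cv2.imwrite('pics/w4.png',camera('wrist'));s=camera('side')
cv2.imwrite('pics/s4.png',cv2.resize(s[120:320,120:360],(720,600)))
E
```

```text
(no output)
```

View pics/w4.png

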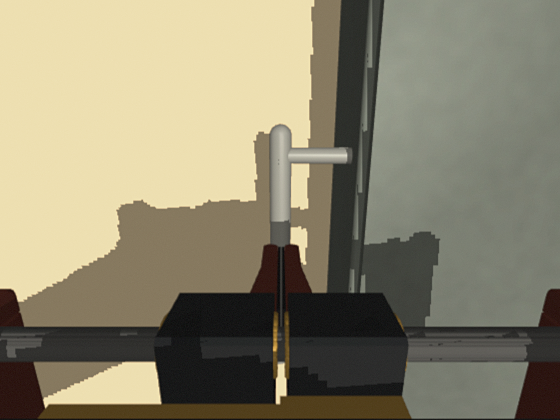

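View pics/s4.png

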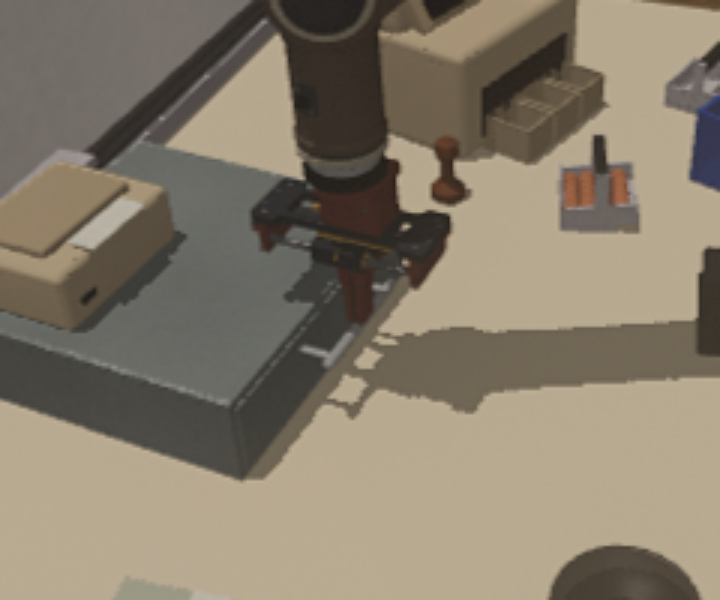

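```bash
python3 - <<'E'
from h import *
np.set_printoptions(precision=1,suppress=True)
p,R=pose();D=camera_params('side');W=camera_params('wrist');S=camera_params('scene')
for dz in (0,19,30):
    X=p+R.apply([0,0,dz]);u,v=proj(D,X);print(dz,X,((u-120)*3,(v-120)*3),proj(W,X),proj(S,X))
Xs=[p+R.apply([x,0,0]) for x in (0,10,50,65)];print([proj(W,X) for X in Xs])
s=camera('scene');cv2.imwrite('pics/c4.png',cv2.resize(s[120:280,230:430],(800,640))[:600])
print(robot.get_obs()['finger_gap'])
for z in (65,70,75,85,95):
  a=onz(W,280,130,z);print(z,a,[20*np.linalg.norm(W['R']@a+W['t'])/f(W)])
E
```

```text
0 [653.4  19.9  69.9] (np.float64(358.5628209008668), np.float64(321.70490624738545)) (np.float64(280.30646031634984), np.float64(258.3164783321783)) (np.float64(331.91070630570897), np.float64(208.1509403731066))
19 [653.1  19.7  50.9] (np.float64(360.1169736869988), np.float64(336.3569916663954)) (np.float64(280.33449545309924), np.float64(244.84209717791174)) (np.float64(331.38686581475514), np.float64(212.70918973740697))
30 [653.   19.6  39.9] (np.float64(361.0027365155556), np.float64(344.7076974276348)) (np.float64(280.3485304632256), np.float64(238.09652366279536)) (np.float64(331.08823638326334), np.float64(215.30774299887827))
[(np.float64(280.30646031634984), np.float64(258.3164783321783)), (np.float64(280.3014715847121), np.float64(241.39396598147368)), (np.float64(280.2798253934302), np.float64(167.96689756038103)), (np.float64(280.27093155248946), np.float64(137.79767939197322))]
0.19138526611235912
65 [659.5  88.1  65. ] [np.float64(10.3240911062211)]
70 [659.6  88.5  70. ] [np.float64(10.024065691148817)]
75 [659.7  88.8  75. ] [np.float64(9.724040276076533)]
85 [659.9  89.5  85. ] [np.float64(9.123989445931965)]
95 [660.1  90.2  95. ] [np.float64(8.523938615787399)]
```

View pics/c4.png

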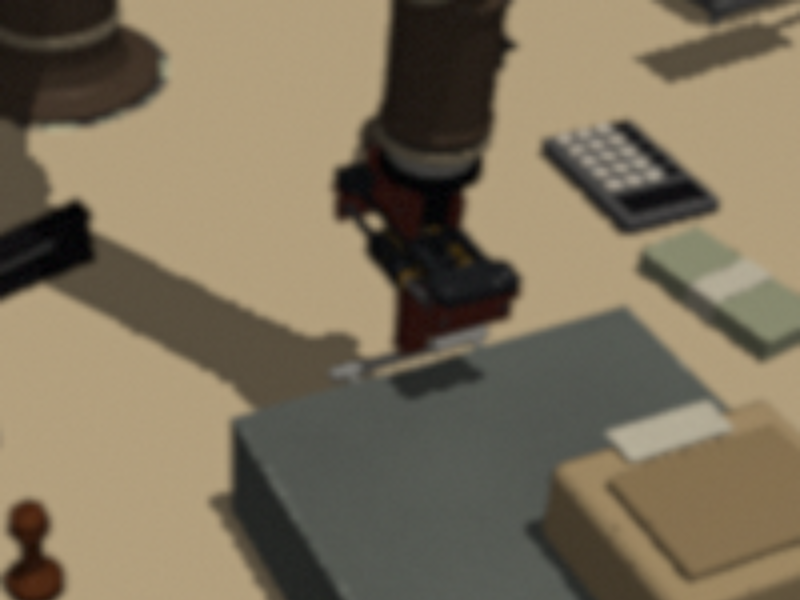

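drive_tool(targets=[[[0, 0, 0, 0, 0, 0], [0, 0, 0, 0, 0, 0], [0, 0, 0.6, 0, 0, 0], [0, 0, 0.6, 0, 0, 0], [0, 0, 0.6, 0, 0, 0]]], grip=-0.36)

```text
time: 5.88
tool_pos: [652.9, 19.6, 50.4]
tool_rot: [-3.129, 0.013, 1.479]
wrist_force: [-0.2, 0.2, -0.4]
finger_gap: 28.4
```

drive_tool(targets=[[[0, 0, 0, 0, 0, 0], [0, 0, 0, 0, 0, 0], [0, 0, 0, 0, 0, 0], [0, 0, 0, 0, 0, 0]]], grip=-1)

```text
time: 6.38
tool_pos: [652.4, 19.6, 49.4]
tool_rot: [-3.128, 0.013, 1.479]
wrist_force: [0.6, 0.2, -1.2]
finger_gap: 10.3
```

```bash
python3 - <<'E'
from h import *
cv2.imwrite('pics/w5.png',camera('wrist'))
E
```

```text
(no output)
```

View pics/w5.png

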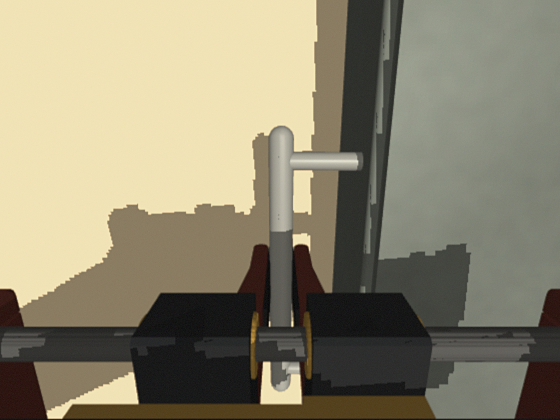

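drive_tool(targets=[[[0, -1.0, 0, 0, 0, 0], [0, -2.2, 0.03, 0, 0, 0], [0, -2.2, 0.03, 0, 0, 0], [0, -2.2, 0.03, 0, 0, 0], [0, -2.2, 0.03, 0, 0, 0], [0, -2.2, 0.03, 0, 0, 0], [0, -2.2, 0.03, 0, 0, 0], [0, -2.2, 0.03, 0, 0, 0], [0, -2.2, 0.03, 0, 0, 0], [0, -2.0, 0.03, 0, 0, 0], [0, 0, 0, 0, 0, 0]]])

```text
time: 7.8
tool_pos: [442.6, 39.6, 49.3]
tool_rot: [-3.138, 0.01, 1.478]
wrist_force: [-1.6, 1.0, -5.9]
finger_gap: 10.2
```

drive_tool(targets=[[[0, -0.6, 0, 0, 0, 0], [0, -0.6, 0, 0, 0, 0], [0, -0.3, 0, 0, 0, 0], [0, 0, 0, 0, 0, 0]]])

```text
time: 8.3
tool_pos: [438.3, 40.3, 50.1]
tool_rot: [3.125, 0.004, 1.476]
wrist_force: [-1.4, 1.5, -2.2]
finger_gap: 10.2
```

drive_tool(targets=[[[0, 0, 0, 0, 0, 0], [0, 0, 0, 0, 0, 0], [0, 0, -1, 0, 0, 0], [0, 0, -3, 0, 0, 0], [-1.0, 0, -4, 0, 0, 0], [-1.5, 1.6, -4, 0, 0, 0], [-2, 2, -4, 0, 0, 0], [-2, 2, -4, 0, 0, 0], [-2, 2, -3, 0, 0, 0], [-2, 2, -2, 0, 0, 0], [-2, 2, 0, 0, 0, 0], [0, 0, 0, 0, 0, 0]]], grip=-0.36)

```text
time: 9.8
tool_pos: [538.7, -95.2, 320.1]
tool_rot: [3.12, 0.005, 1.482]
wrist_force: [-0.6, 0.6, 0.2]
finger_gap: 28.1
```

```bash
python3 - <<'E'
from h import *
o=robot.get_obs();print(o['tool_pos'],o['tool_rot'],o['qpos'])
import pickle
pickle.dump(camera_params('wrist'),open('w6.pkl','wb'));cv2.imwrite('pics/w6.png',camera('wrist'))
E
```

```text
[538.70985808 -95.23152456 320.07808628] [3.12012318 0.00503821 1.48153784] [ 0.48816186  0.2304669  -0.49165307  1.62828187  0.11949399  1.2901277
 -0.11252397]
```

View pics/w6.png

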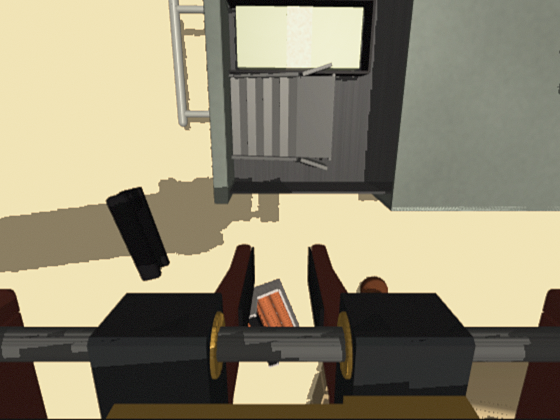

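```bash
python3 - <<'E'
import cv2
s=cv2.imread('pics/w6.png')
cv2.imwrite('pics/w6z.png',cv2.resize(s[50:210,160:400],(800,533),interpolation=cv2.INTER_CUBIC))
E
```

```text
(no output)
```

View pics/w6z.png

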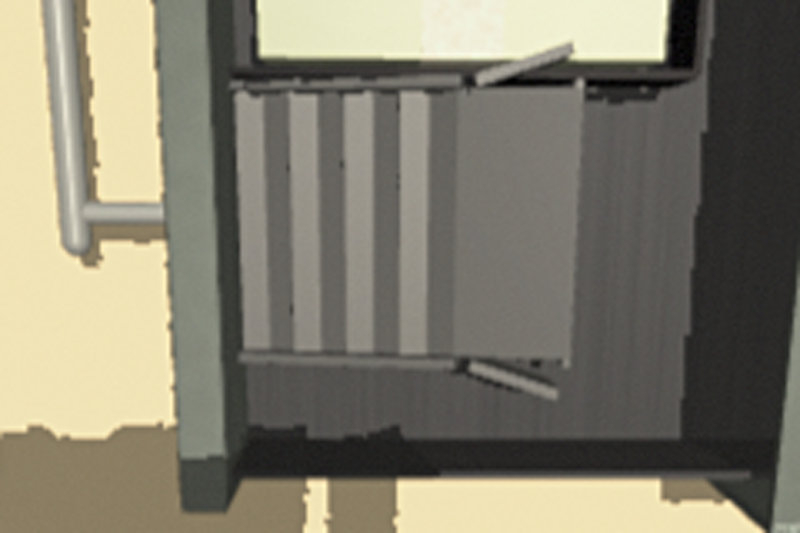

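```bash
python3 - <<'E'
from h import *
import pickle
np.set_printoptions(precision=1,suppress=True)
W=pickle.load(open('w6.pkl','rb'))
Z=lambda u,v:(160+u/3.3333,50+v/3.3333)
psi=-.094
ux=np.array([np.cos(psi),np.sin(psi),0]);uy=np.array([-np.sin(psi),np.cos(psi),0])
he=onz(W,*Z(78,247),70);H=he+65*uy;print('hend',he,'H',H)
print('panel corner outer',onz(W,*Z(182,458),87), 'expected',H+35*ux-151*uy)
c0=H+35*ux
for z in (20,30,40,50,60):
    a=onz(W,*Z(460,90),z);b=onz(W,*Z(458,358),z)
    r1=onz(W,*Z(581,85),z);r2=onz(W,*Z(568,362),z); fr=onz(W,*Z(243,220),z)
    L=lambda X:np.array([(X-c0)@ux,(X-c0)@uy])
    print(z,L(a),L(b),'w',np.linalg.norm(a-b),'rear',L(r1),L(r2),'front',L(fr))
# unit edge angle
e1=onz(W,412,0,95);e2=onz(W,392,208,95);print('edge',e1,e2,np.arctan2(-(e1-e2)[0],(e1-e2)[1]))
E
```

```text
hend [432.8 -25.7  70. ] H [438.9  39.   70. ]
panel corner outer [ 462.  -103.1   87. ] expected [ 459.5 -114.6   70. ]
20 [105.8  -7.1] [ 107.1 -112. ] w 104.99095742005542 rear [153.3  -4.9] [ 153.5 -113.6] front [ 19.1 -56.6]
30 [105.1  -7.9] [ 106.3 -110.6] w 102.74659148613542 rear [151.6  -5.8] [ 151.8 -112.2] front [ 20.2 -56.3]
40 [104.4  -8.7] [ 105.6 -109.2] w 100.5022255522154 rear [149.9  -6.6] [ 150.1 -110.7] front [ 21.4 -56.1]
50 [103.7  -9.5] [ 104.9 -107.7] w 98.25785961829538 rear [148.2  -7.5] [ 148.3 -109.2] front [ 22.6 -55.8]
60 [103.  -10.3] [ 104.2 -106.3] w 96.01349368437536 rear [146.5  -8.3] [ 146.6 -107.8] front [ 23.7 -55.6]
edge [696.4  77.4  95. ] [ 677.4 -147.8   95. ] -0.08394721935838537
```

```bash
python3 - <<'E'
from h import *
import pickle
np.set_printoptions(precision=1,suppress=True)
W=pickle.load(open('w6.pkl','rb'))
Z=lambda u,v:(160+u/3.3333,50+v/3.3333)
psi=-.094
ux=np.array([np.cos(psi),np.sin(psi),0]);uy=np.array([-np.sin(psi),np.cos(psi),0])
c0=np.array([438.9,39,0])+35*ux
L=lambda X:np.array([(X-c0)@ux,(X-c0)@uy])
for n,u,v,z in [('panel end',180,512,87),('wall top',500,475,75),('panel face top',160,100,87),('panel inner',212,100,87)]: print(n,L(onz(W,*Z(u,v),z)))
S=camera_params('scene');D=camera_params('side')
s=camera('scene');cv2.imwrite('pics/c6.png',cv2.resize(s[170:290,220:400],(800,533),interpolation=cv2.INTER_CUBIC))
s=camera('side');cv2.imwrite('pics/s6.png',cv2.resize(s[150:330,180:420],(800,600),interpolation=cv2.INTER_CUBIC))
for x,y,z in [(148,-60,50),(104,-60,40)]:
    X=c0+x*ux+y*uy;X[2]=z;u,v=proj(D,X);a,b=proj(S,X);print(((u-180)*3.333,(v-150)*3.333),((a-220)*4.444,(b-170)*4.444))
E
```

```text
panel end [  -0.5 -159.9]
wall top [ 120.  -148.8]
panel face top [  0.5 -16.3]
panel inner [ 17.8 -16.1]
(np.float64(262.021568486674), np.float64(243.09004784472745)) (np.float64(398.5487594774716), np.float64(185.67565883512822))
(np.float64(306.10631459384695), np.float64(263.3448333757179)) (np.float64(372.38479305983435), np.float64(160.3663037479668))
```

View pics/c6.png

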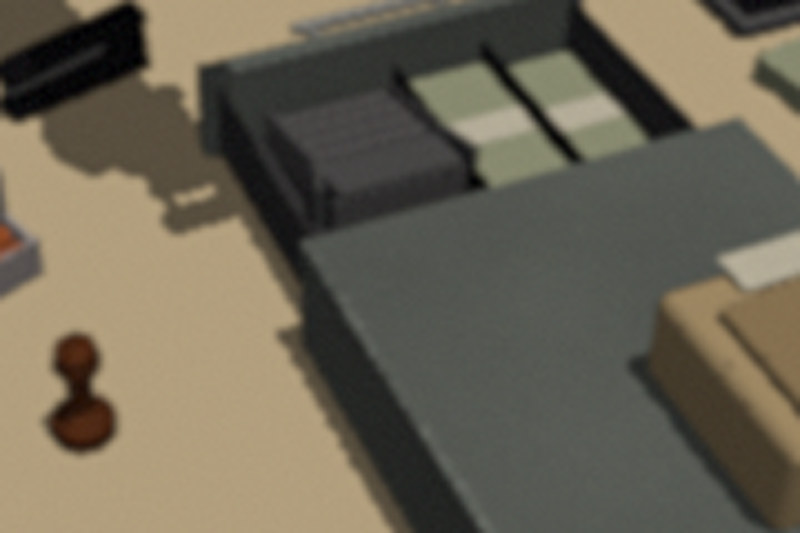

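View pics/s6.png

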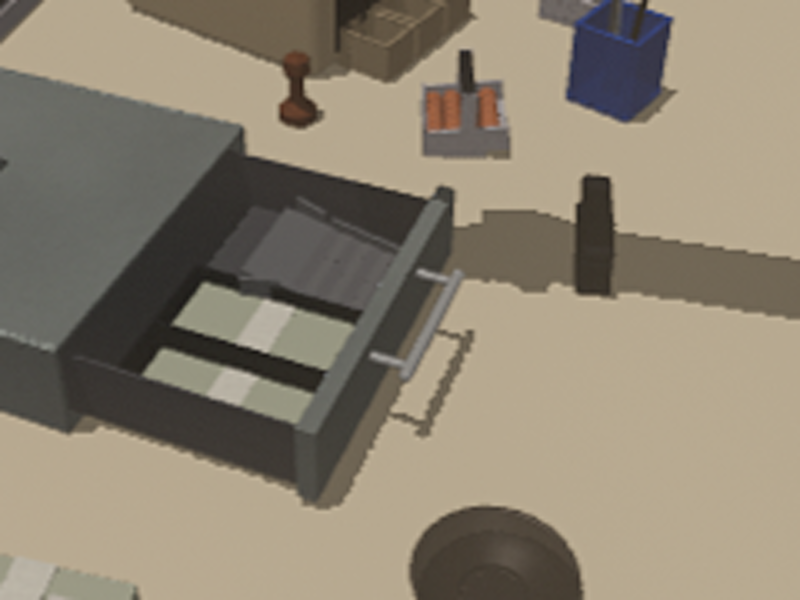

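drive_tool(targets=[[[-0.2, 0.4, 3, 0, 0, 0], [-0.2, 0.4, 3, 0, 0, 0], [-0.2, 0.4, 3, 0, 0, 0], [-0.2, 0.4, 2, 0, 0, 0], [-0.2, 0.4, 1, 0, 0, 0], [0, 0, 0, 0, 0, 0]]])

```text
time: 10.7
tool_pos: [557.2, -98.7, 199.2]
tool_rot: [3.12, 0.004, 1.494]
wrist_force: [0.0, -0.0, 1.1]
finger_gap: 28.0
```

```bash
python3 - <<'E'
from h import *
np.set_printoptions(precision=1,suppress=True)
o=robot.get_obs();print(o['tool_pos'],o['tool_rot'],o['qpos'])
import pickle
pickle.dump(camera_params('wrist'),open('w7.pkl','wb'));s=camera('wrist');cv2.imwrite('pics/w7.png',s)
cv2.imwrite('pics/w7z.png',cv2.resize(s[0:210,140:420],(800,600),interpolation=cv2.INTER_CUBIC))
W1=pickle.load(open('w1.pkl','rb'))
for u,v in [(165,168),(219,188),(203,258),(121,236)]: print(onz(W1,u,v,100))
print(onz(W1,117,212,150))
E
```

```text
[557.2 -98.7 199.2] [3.1 0.  1.5] [ 0.5  0.4 -0.5  1.8  0.2  1.1 -0.2]
[ 357.5 -394.4  100. ]
[ 416.3 -414.1  100. ]
[ 396.8 -499.7  100. ]
[ 302.2 -476.3  100. ]
[ 325.4 -431.1  150. ]
```

View pics/w7z.png

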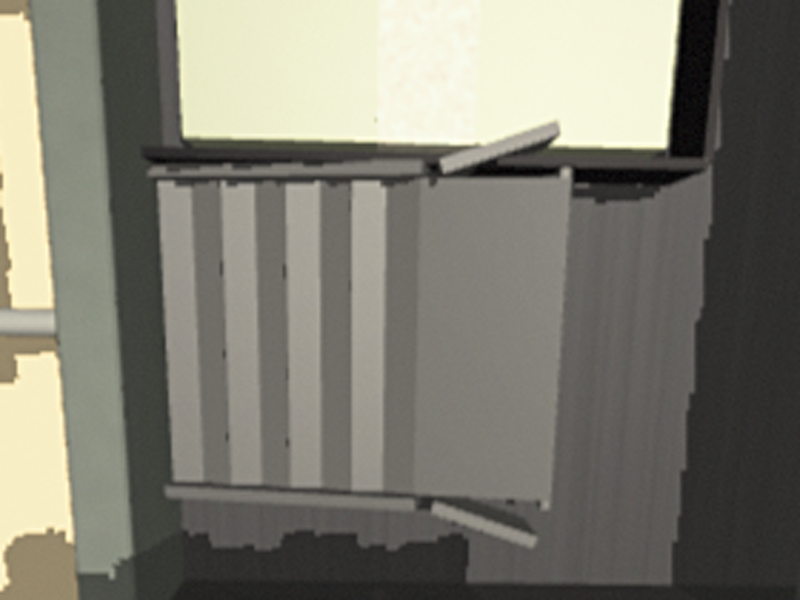

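```bash
python3 - <<'E'
from h import *
import pickle
np.set_printoptions(precision=1,suppress=True)
A=pickle.load(open('w6.pkl','rb'));B=pickle.load(open('w7.pkl','rb'))
Z=lambda u,v:(160+(u+.5)/3.3333-.5,50+(v+.5)/3.3333-.5)
Y=lambda u,v:(140+(u+.5)/2.857-.5,(v+.5)/2.857-.5)
psi=-.094
ux=np.array([np.cos(psi),np.sin(psi),0]);uy=np.array([-np.sin(psi),np.cos(psi),0])
c0=np.array([438.9,39,0])+35*ux
L=lambda X:np.array([(X-c0)@ux,(X-c0)@uy,X[2]])
for n,a,b in [('rear+',(581,85),(568,172)),('rear-',(568,362),(546,505)),('flare+',(573,47),(558,125)),('flare-',(556,396),(535,543)),('j+',(460,90),(425,180)),('j-',(458,358),(416,498)),('note corner',(258,62),(182,138)),('note corner2',(668,62),(668,150)),('g f+',(237,90),(158,180)),('g f-',(243,353),(173,487))]:
    X,e=tri(A,Z(*a),B,Y(*b));print(n,L(X),e)
    
E
```

```text
rear+ [143.3  -9.3  75.5] 0.16250288216726178
rear- [ 144.9 -106.5   65.5] 0.6134598653552027
flare+ [140.2   3.2  72.9] 0.372633112594261
flare- [ 142.3 -120.4   60.5] 0.5790047875260097
j+ [104.1  -8.1  40.7] 0.5851164979170407
j- [ 102.8 -104.5   68. ] 0.6343017652801474
note corner [29.8  0.7 48.5] 1.4875049100654334
note corner2 [182.4   2.7  35.6] 0.8979753476675758
g f+ [20.1 -9.  38.1] 0.6859086215070855
g f- [  18.2 -108.1   32.6] 0.4957117175079176
```

```bash
python3 - <<'E'
from h import *
import pickle
np.set_printoptions(precision=1,suppress=True)
W1=pickle.load(open('w1.pkl','rb'))
print('tray',onz(W1,365,180,50),onz(W1,432,170,110))
plan([497,-375,200],down(1.83),8)
E
```

```text
tray [ 590.2 -407.1   50. ] [ 644.3 -381.9  110. ]
[[-3.5,-0.49,0.0,0.003,0.001,-0.042],[-3.48,-0.63,-0.0,0.003,0.001,-0.042],[-3.45,-0.78,-0.0,0.003,0.001,-0.042],[-3.41,-0.92,-0.0,0.003,0.001,-0.042],[-3.37,-1.07,-0.0,0.003,0.001,-0.042],[-3.32,-1.21,-0.0,0.003,0.001,-0.042],[-3.27,-1.35,-0.0,0.003,0.001,-0.042],[-3.21,-1.48,-0.0,0.003,0.001,-0.042]]
```

drive_tool(targets=[[[-3.6, -0.5, 0, 0, 0, -0.042], [-3.7, -0.6, 0, 0, 0, -0.042], [-3.7, -0.8, 0, 0, 0, -0.042], [-3.7, -0.9, 0, 0, 0, -0.042], [-3.7, -1.1, 0, 0, 0, -0.042], [-3.6, -1.2, 0, 0, 0, -0.042], [-3.5, -1.4, 0, 0, 0, -0.042], [-3.4, -1.5, 0, 0, 0, -0.042], [0, 0, 0, 0, 0, 0]]], grip=-0.2)

```text
time: 11.88
tool_pos: [501.9, -401.5, 212.2]
tool_rot: [3.11, 0.022, 1.845]
wrist_force: [0.0, 0.8, -0.1]
finger_gap: 35.4
```

```bash
python3 - <<'E'
from h import *
np.set_printoptions(precision=3,suppress=True)
o=robot.get_obs();print(o['tool_pos'],o['tool_rot'],o['qpos'])
import pickle
pickle.dump(camera_params('wrist'),open('w8.pkl','wb'));s=camera('wrist');cv2.imwrite('pics/w8.png',s)
E
```

```text
[ 501.939 -401.484  212.179] [3.11  0.022 1.845] [ 0.916  0.462 -0.439  1.567  0.204  1.121  0.711]
```

View pics/w8.png

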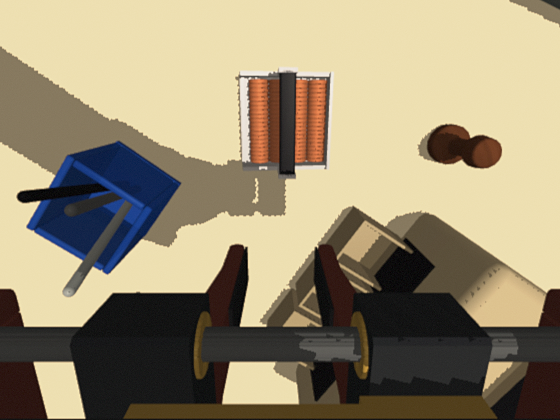

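```bash
python3 - <<'E'
from h import *
import pickle
np.set_printoptions(precision=1,suppress=True)
W=pickle.load(open('w8.pkl','rb'))
for u1,v1,u2,v2,z in [(287,72,287.5,173,78),(240.5,74,242,168,25),(331.5,74,326,168,30)]:
    a=onz(W,u1,v1,z);b=onz(W,u2,v2,z);print(a,b,(a+b)/2,np.linalg.norm(a-b),np.arctan2(-(a-b)[0],(a-b)[1]))
plan([496.5,-341,130],down(1.832),6)
E
```

```text
[ 482.7 -297.6   78. ] [ 506.9 -379.8   78. ] [ 494.8 -338.7   78. ] 85.70263938426181 0.28664066488548995
[ 440.7 -307.3   25. ] [ 464.3 -397.4   25. ] [ 452.5 -352.3   25. ] 93.16454322713811 0.2556993314353759
[ 526.2 -283.3   30. ] [ 549.9 -372.7   30. ] [ 538. -328.   30.] 92.58404683904894 0.2592541064097754
[[0.99,0.12,1.36,0.005,0.003,0.003],[0.99,0.12,1.36,0.005,0.003,0.003],[0.98,0.13,1.36,0.005,0.003,0.003],[0.98,0.13,1.37,0.005,0.003,0.003],[0.97,0.14,1.37,0.005,0.003,0.003],[0.97,0.14,1.37,0.005,0.003,0.003]]
```

```bash
python3 - <<'E'
from h import *
plan([495,-339.7,120],down(1.831),6)
E
```

```text
[[1.02,0.09,1.52,0.005,0.003,0.003],[1.02,0.1,1.53,0.005,0.003,0.003],[1.01,0.1,1.53,0.005,0.003,0.003],[1.01,0.11,1.53,0.005,0.003,0.003],[1.0,0.11,1.54,0.005,0.003,0.003],[1.0,0.12,1.54,0.005,0.003,0.003]]
```

drive_tool(targets=[[[1.1, 0.1, 1.5, 0.005, 0.003, 0.003], [1.1, 0.1, 1.5, 0.005, 0.003, 0.003], [1.1, 0.1, 1.5, 0.005, 0.003, 0.003], [1.1, 0.1, 1.5, 0.005, 0.003, 0.003], [1.1, 0.1, 1.5, 0.005, 0.003, 0], [1.1, 0.1, 1.5, 0.005, 0.003, 0], [0, 0, 0, 0, 0, 0]]])

```text
time: 12.8
tool_pos: [493.7, -323.4, 115.3]
tool_rot: [3.141, -0.001, 1.842]
wrist_force: [0.5, -0.0, 0.4]
finger_gap: 35.4
```

```bash
python3 - <<'E'
from h import *
plan([495,-339.7,75],down(1.831),3)
s=camera('wrist');cv2.imwrite('pics/w9.png',s)
E
```

```text
[[-0.54,-0.1,1.34,0.0,-0.0,0.004],[-0.54,-0.1,1.34,0.0,-0.0,0.004],[-0.54,-0.1,1.34,0.0,-0.0,0.004]]
```

View pics/w9.png

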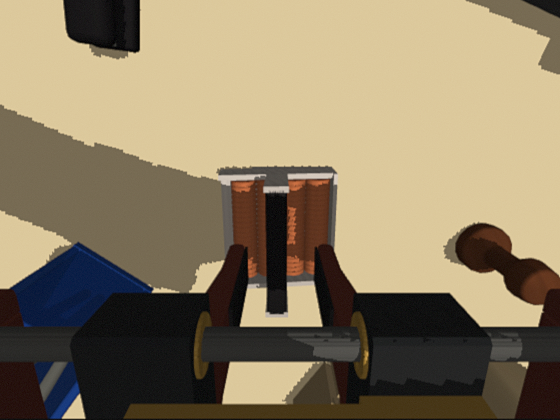

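```bash
python3 - <<'E'
from h import *
np.set_printoptions(precision=1,suppress=True)
W=camera_params('wrist')
for z in (78,70,60):
  a=onz(W,277,192,z);b=onz(W,277,313,z);print(a,b,(a+b)/2,np.linalg.norm(a-b),np.arctan2(-(a-b)[0],(a-b)[1]))
  a=onz(W,276,186,z);b=onz(W,277,317,z);print(' brackets',np.linalg.norm(a-b),(a+b)/2)
E
```

```text
[ 484.5 -297.9   78. ] [ 507.9 -383.1   78. ] [ 496.2 -340.5   78. ] 88.38770106594399 0.2676485161279907
 brackets 95.56639655185916 [ 495.8 -340.3   78. ]
[ 485.  -299.8   70. ] [ 509.2 -388.4   70. ] [ 497.1 -344.1   70. ] 91.81638364224202 0.26764851612799073
 brackets 99.27355076885237 [ 496.7 -343.9   70. ]
[ 485.5 -302.2   60. ] [ 510.9 -394.9   60. ] [ 498.2 -348.5   60. ] 96.1022368626145 0.2676485161279907
 brackets 103.90749354009387 [ 497.8 -348.3   60. ]
```

drive_tool(targets=[[[-0.8, -0.1, 0.3, 0, 0, 0.005], [-0.8, -0.1, 0.3, 0, 0, 0.005], [0, 0, 0.5, 0, 0, 0], [0, 0, 0, 0, 0, 0]]])

```text
time: 13.35
tool_pos: [497.1, -344.3, 105.6]
tool_rot: [3.138, 0.003, 1.828]
wrist_force: [-0.7, 0.2, 0.2]
finger_gap: 35.2
```

```bash
python3 - <<'E'
from h import *
plan([496,-340.4,50],down(1.831),5)
E
```

```text
[[0.08,-0.0,1.11,0.001,0.001,-0.001],[0.08,-0.0,1.11,0.001,0.001,-0.001],[0.08,-0.0,1.11,0.001,0.001,-0.001],[0.08,-0.0,1.11,0.001,0.001,-0.001],[0.08,-0.0,1.11,0.001,0.001,-0.001]]
```

drive_tool(targets=[[[0.1, 0, 1.1, 0, 0, 0], [0.1, 0, 1.1, 0, 0, 0], [0.1, 0, 1.1, 0, 0, 0], [0.1, 0, 1.1, 0, 0, 0], [0, 0, 0.6, 0, 0, 0], [0, 0, 0, 0, 0, 0]]])

```text
time: 14.1
tool_pos: [495.7, -339.3, 51.2]
tool_rot: [3.139, 0.001, 1.829]
wrist_force: [-0.1, 0.9, 0.8]
finger_gap: 34.9
```

drive_tool(targets=[[[0, 0, 0, 0, 0, 0], [0, 0, 0, 0, 0, 0], [0, 0, 0, 0, 0, 0], [0, 0, 0, 0, 0, 0]]], grip=-1, force=40)

```text
time: 14.6
tool_pos: [495.4, -339.9, 51.7]
tool_rot: [3.14, 0.002, 1.828]
wrist_force: [1.4, -0.8, -1.8]
finger_gap: 13.8
```

```bash
python3 - <<'E'
from h import *
s=camera('wrist');cv2.imwrite('pics/w10.png',s)
s=camera('side');cv2.imwrite('pics/s10.png',cv2.resize(s[100:220,260:420],(800,600),interpolation=cv2.INTER_CUBIC))
E
```

```text
(no output)
```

View pics/w10.png

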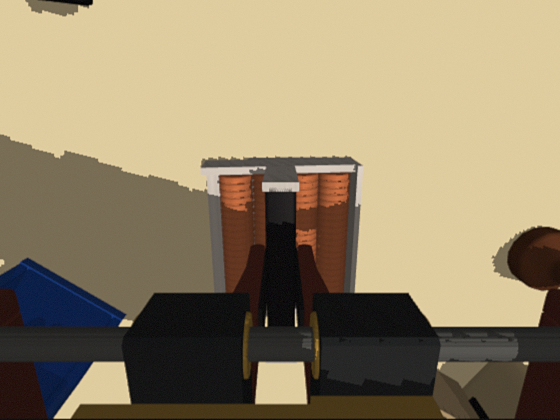

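View pics/s10.png

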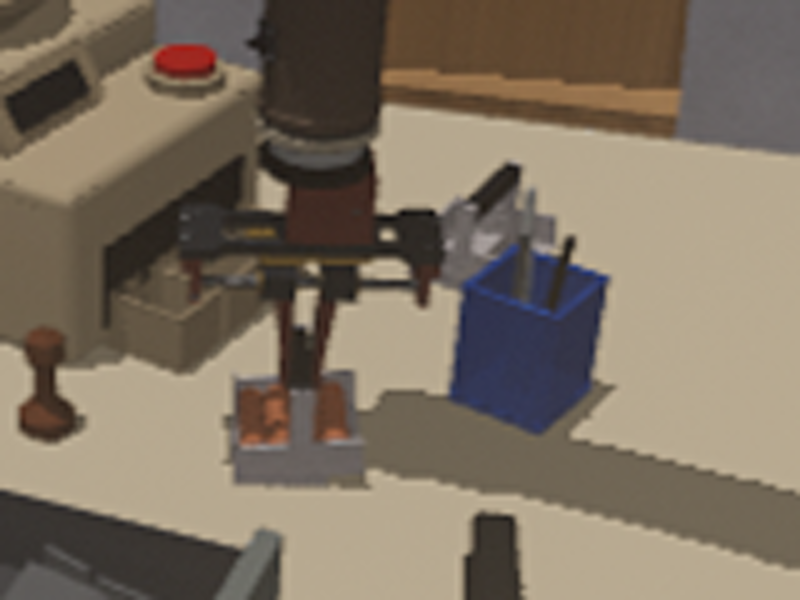

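drive_tool(targets=[[[0, 0, -0.6, 0, 0, 0], [0, 0, -1.2, 0, 0, 0], [0, 0, -1.8, 0.03, 0, 0], [0, 0, -2.0, 0.04, 0, 0], [0, 0, -2.0, 0.03, 0, 0], [0, 0, -2.0, 0, 0, 0], [0, 0, -1.6, 0, 0, 0], [0, 0, -0.8, 0, 0, 0], [0, 0, 0, 0, 0, 0]]])

```text
time: 15.82
tool_pos: [499.7, -335.7, 175.4]
tool_rot: [-3.038, -0.004, 1.829]
wrist_force: [0.2, -0.1, -8.6]
finger_gap: 13.6
```

```bash
python3 - <<'E'
from h import *
s=camera('wrist');cv2.imwrite('pics/w11.png',s)
s=camera('side');cv2.imwrite('pics/s11.png',cv2.resize(s[70:220,240:440],(800,600),interpolation=cv2.INTER_CUBIC))
psi=-.094
R=down(np.pi/2+psi)*Ro.from_rotvec([0.1,0,0])
plan([633.5,-38.6,170],R,16)
E
```

```text
[[1.58,1.28,-0.1,-0.0,0.002,0.022],[1.61,1.25,-0.09,-0.0,0.002,0.022],[1.64,1.21,-0.09,-0.0,0.002,0.022],[1.66,1.18,-0.09,-0.0,0.002,0.022],[1.69,1.14,-0.08,-0.0,0.002,0.022],[1.71,1.1,-0.08,-0.0,0.002,0.022],[1.74,1.06,-0.08,-0.0,0.002,0.022],[1.76,1.03,-0.07,-0.0,0.002,0.022],[1.78,0.99,-0.07,-0.0,0.002,0.022],[1.8,0.95,-0.07,-0.0,0.002,0.022],[1.82,0.91,-0.06,-0.0,0.002,0.022],[1.84,0.87,-0.06,-0.0,0.002,0.022],[1.86,0.83,-0.05,-0.0,0.002,0.022],[1.88,0.79,-0.05,-0.0,0.002,0.022],[1.9,0.75,-0.05,-0.0,0.002,0.022],[1.91,0.7,-0.04,-0.0,0.002,0.022]]
```

View pics/w11.png

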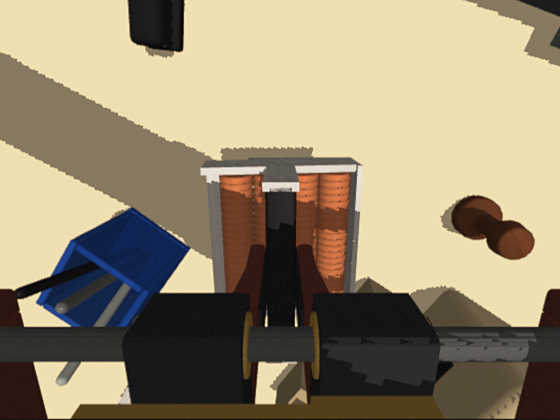

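View pics/s11.png

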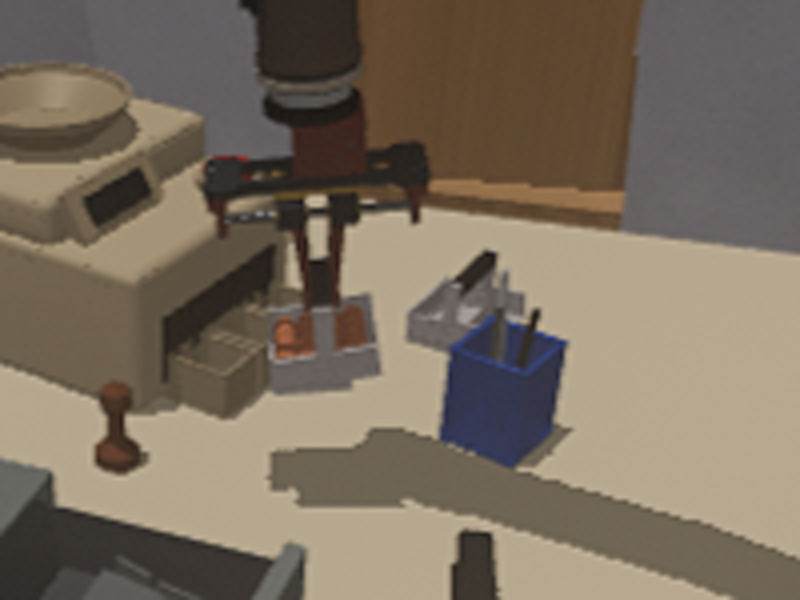

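drive_tool(targets=[[[0.6, 0.5, 0, 0, 0, 0.01], [1.2, 1.0, 0, 0, 0, 0.022], [1.6, 1.2, 0, 0, 0, 0.022], [1.7, 1.2, 0, 0, 0, 0.022], [1.7, 1.1, 0, 0, 0, 0.022], [1.7, 1.1, 0, 0, 0, 0.022], [1.7, 1.1, 0, 0, 0, 0.022], [1.8, 1.0, 0, 0, 0, 0.022], [1.8, 1.0, 0, 0, 0, 0.022], [1.8, 1.0, 0, 0, 0, 0.022], [1.8, 0.9, 0, 0, 0, 0.022], [1.8, 0.9, 0, 0, 0, 0.022], [1.8, 0.8, 0, 0, 0, 0.022], [1.8, 0.8, 0, 0, 0, 0.022], [1.8, 0.6, 0, 0, 0, 0.022], [1.0, 0.4, 0, 0, 0, 0.01], [0.5, 0.2, 0, 0, 0, 0.01], [0, 0, 0, 0, 0, 0]]])

```text
time: 18.18
tool_pos: [621.3, -42.3, 143.0]
tool_rot: [-3.024, 0.025, 1.479]
wrist_force: [0.4, -0.4, -7.6]
finger_gap: 13.8
```

```bash
python3 - <<'E'
from h import *
np.set_printoptions(precision=2,suppress=True)
psi=-.094
R=down(np.pi/2+psi)
p,Rn=pose()
print(p,(R.inv()*Rn).as_rotvec(), 'lip',p+Rn.apply([0,-46,36.7]))
s=camera('wrist');cv2.imwrite('pics/w12.png',s)
E
```

```text
[621.32 -42.33 142.98] [ 0.12 -0.02 -0.  ] lip [571.46 -38.49 111.96]
```

View pics/w12.png

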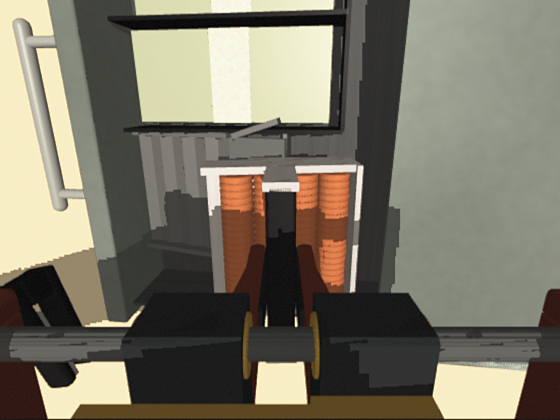

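```bash
cat >> h.py <<'E'
psi=-.094
ux=np.array([np.cos(psi),np.sin(psi),0]);uy=np.array([-np.sin(psi),np.cos(psi),0])
c0=np.array([438.9,39,0])+35*ux
def tcp_for(lx,ly,lz,th):
    R=down(np.pi/2+psi)*Ro.from_rotvec([-th,0,0])
    lip=c0+lx*ux+ly*uy+np.array([0,0,lz])
    return lip-R.apply([0,-46,36.7]),R
def lipnow():
    p,R=pose();l=p+R.apply([0,-46,36.7])
    return np.array([(l-c0)@ux,(l-c0)@uy,l[2]]),(down(np.pi/2+psi).inv()*R).as_rotvec()
E
python3 - <<'E'
from h import *
print(lipnow())
t,R=tcp_for(120,-59,94,0.05);print(t);plan(t,R,6)
E
```

```text
(array([104.16184528, -65.28569347, 111.99322935]), array([ 1.18131489e-01, -2.50107024e-02, -1.17399506e-04]))
[631.59142743 -38.42815735 132.95317634]
[[0.09,0.18,0.14,-0.028,0.004,0.0],[0.09,0.18,0.15,-0.028,0.004,0.0],[0.09,0.18,0.16,-0.028,0.004,0.0],[0.09,0.17,0.16,-0.028,0.004,0.0],[0.09,0.17,0.17,-0.028,0.004,0.0],[0.09,0.16,0.17,-0.028,0.004,0.0]]
```

drive_tool(targets=[[[0.1, 0.2, 0.1, -0.028, 0.004, 0], [0.1, 0.2, 0.1, -0.028, 0.004, 0], [0.1, 0.2, 0.1, -0.028, 0.004, 0], [0.1, 0.2, 0.1, -0.028, 0.004, 0], [0.1, 0.2, 0.1, -0.028, 0.004, 0], [0.1, 0.2, 0.1, -0.028, 0.004, 0], [0, 0, 0, 0, 0, 0]]])

```text
time: 19.1
tool_pos: [630.6, -47.3, 136.1]
tool_rot: [3.091, 0.006, 1.469]
wrist_force: [0.4, 0.2, -8.7]
finger_gap: 13.8
```

```bash
python3 - <<'E'
from h import *
print(lipnow())
s=camera('scene');cv2.imwrite('pics/c13.png',cv2.resize(s[150:270,240:400],(800,600),interpolation=cv2.INTER_CUBIC))
s=camera('side');cv2.imwrite('pics/s13.png',cv2.resize(s[100:250,180:380],(800,600),interpolation=cv2.INTER_CUBIC))
s=camera('wrist');cv2.imwrite('pics/w13.png',s)
E
```

```text
(array([119.84917283, -67.77624799,  97.14745857]), array([-0.05093536, -0.00635929,  0.0078148 ]))
```

View pics/c13.png

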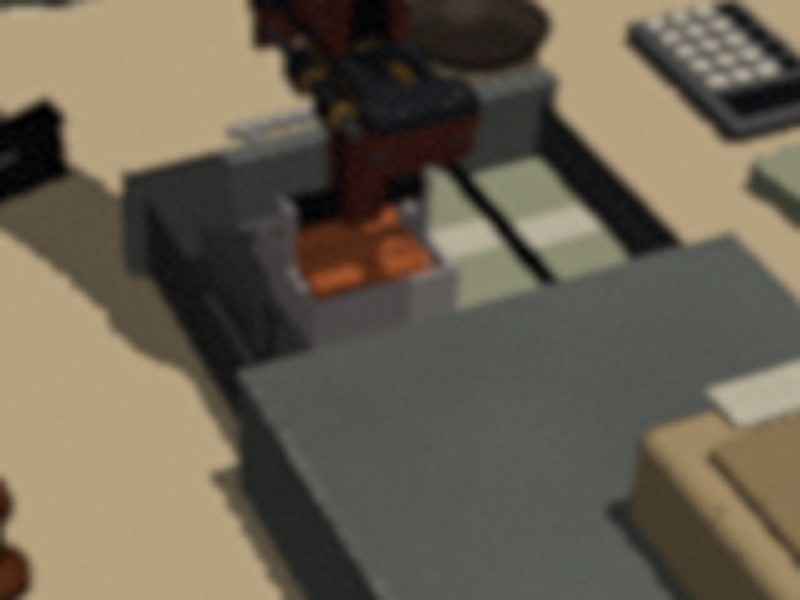

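View pics/s13.png

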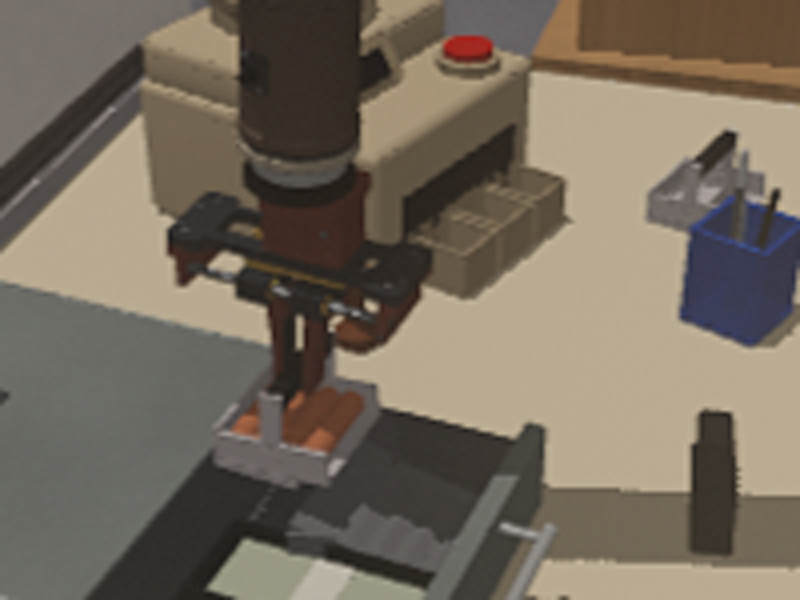

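View pics/w13.png

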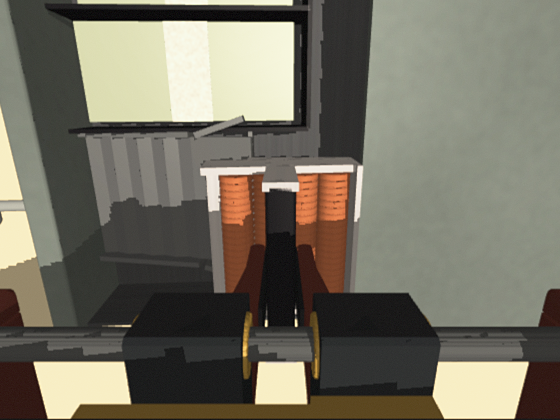

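drive_tool(targets=[[[0.3, 0, 0.1, 0, 0.002, -0.003], [0.3, 0, 0.1, 0, 0.002, -0.003], [0.3, 0, 0.1, 0, 0.002, -0.002], [0, 0, 0, 0, 0, 0]]])

```text
time: 19.75
tool_pos: [632.5, -36.7, 132.7]
tool_rot: [3.092, -0.001, 1.479]
wrist_force: [0.5, 0.3, -8.4]
finger_gap: 13.8
```

```bash
python3 - <<'E'
from h import *
print(lipnow())
cv2.imwrite('pics/w14.png',camera('wrist'))
p0=pose()
for k in range(10):
    th=.05+.031*(k+1); z=90-14*(k+1)/10
    t=tcp_for(121,-59,z,th)
    plan(t[0],t[1],1,start=p0);p0=t
E
```

```text
(array([120.72805599, -57.24509992,  93.6933615 ]), array([-0.05008903,  0.00076749, -0.00178866]))
[[-0.16,-0.12,0.37,-0.031,-0.001,0.002]]
[[-0.0,-0.13,-0.0,-0.031,-0.0,0.0]]
[[0.0,-0.13,-0.0,-0.031,0.0,0.0]]
[[0.0,-0.14,-0.0,-0.031,0.0,-0.0]]
[[0.0,-0.14,-0.0,-0.031,0.0,0.0]]
[[-0.0,-0.14,-0.0,-0.031,-0.0,-0.0]]
[[-0.0,-0.15,-0.0,-0.031,0.0,-0.0]]
[[-0.0,-0.15,-0.01,-0.031,0.0,-0.0]]
[[0.0,-0.16,-0.01,-0.031,0.0,0.0]]
[[0.0,-0.16,-0.01,-0.031,0.0,-0.0]]
```

View pics/w14.png

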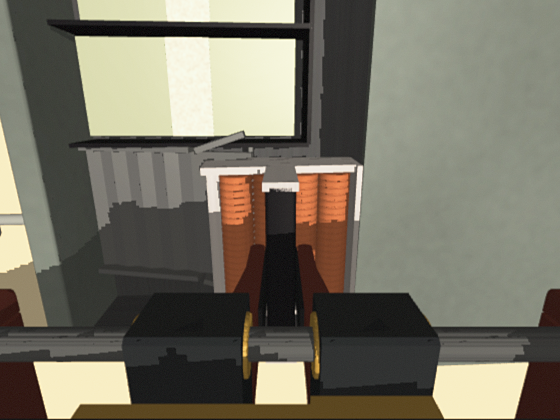

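drive_tool(targets=[[[0, -0.2, 0.4, -0.031, 0, 0], [-0.1, -0.2, 0, -0.031, 0, 0], [0, -0.14, 0, -0.031, 0, 0], [0, -0.14, 0, -0.031, 0, 0], [0, -0.14, 0, -0.031, 0, 0], [0, -0.14, 0, -0.031, 0, 0], [0, -0.15, 0, -0.031, 0, 0], [0, -0.15, 0, -0.031, 0, 0]]])

```text
time: 20.8
tool_pos: [620.1, -37.5, 127.6]
tool_rot: [2.836, 0.0, 1.477]
wrist_force: [0.9, 0.0, -4.9]
finger_gap: 13.6
```

```bash
python3 - <<'E'
from h import *
print(lipnow())
s=camera('scene');cv2.imwrite('pics/c15.png',cv2.resize(s[150:270,240:400],(800,600),interpolation=cv2.INTER_CUBIC))
s=camera('side');cv2.imwrite('pics/s15.png',cv2.resize(s[130:250,200:360],(800,600),interpolation=cv2.INTER_CUBIC))
s=camera('wrist');cv2.imwrite('pics/w15.png',s)
E
```

```text
(array([119.72674414, -59.21508285,  78.75949292]), array([-3.05352013e-01, -1.92310370e-04, -5.66142617e-04]))
```

View pics/s15.png

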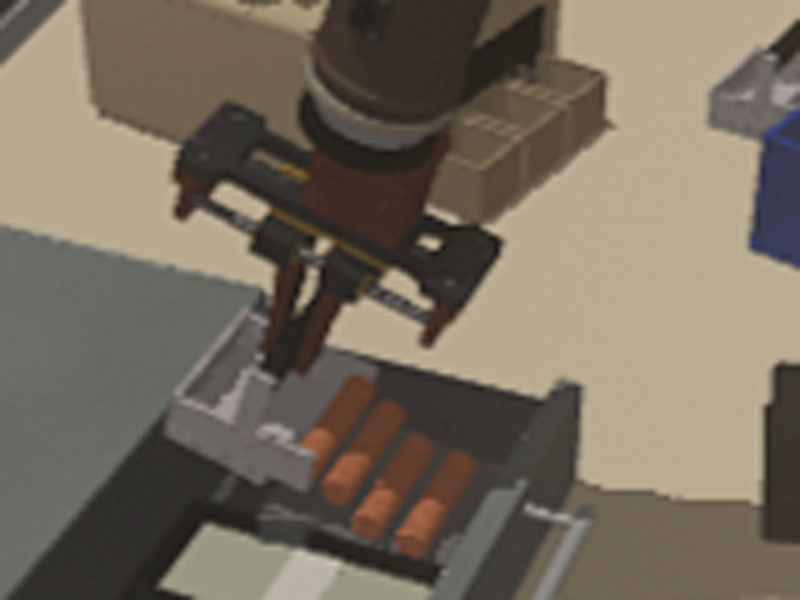

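View pics/w15.png

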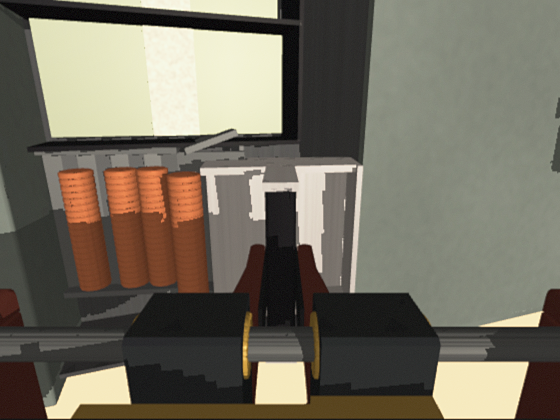

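All rolls have run out. I'll let them settle before looking again.

drive_tool(targets=[[[0, 0, 0, 0, 0, 0], [0, 0, 0, 0, 0, 0], [0, 0, 0, 0, 0, 0], [0, 0, 0, 0, 0, 0], [0, 0, 0, 0, 0, 0], [0, 0, 0, 0, 0, 0]]])

```text
time: 21.7
tool_pos: [622.7, -37.4, 130.0]
tool_rot: [2.834, -0.0, 1.477]
wrist_force: [-0.2, -0.0, -1.1]
finger_gap: 13.7
```

```bash
python3 - <<'E'
from h import *
print(lipnow())
s=camera('side');cv2.imwrite('pics/s16.png',cv2.resize(s[130:250,200:360],(800,600),interpolation=cv2.INTER_CUBIC))
s=camera('wrist');cv2.imwrite('pics/w16.png',s)
E
```

```text
(array([122.39707927, -58.80990061,  81.09896656]), array([-3.07560672e-01,  1.50254402e-04, -6.02993917e-04]))
```

View pics/s16.png

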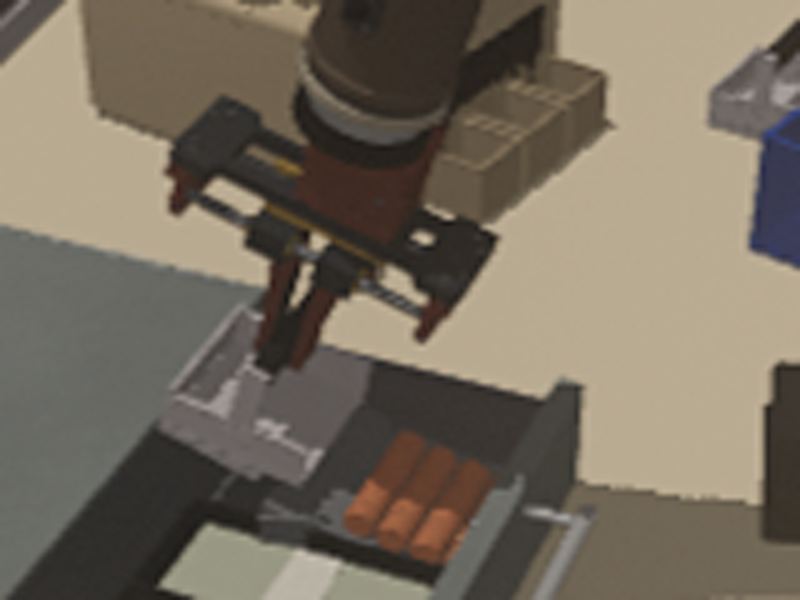

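View pics/w16.png

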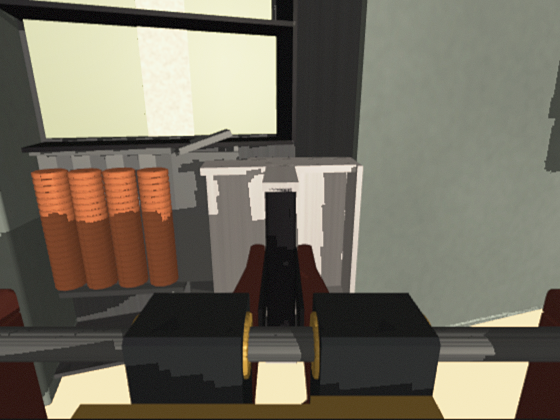

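```bash
python3 - <<'E'
from h import *
p0=pose()
a=tcp_for(112,-59,110,0.3);plan(*a,2)
b=tcp_for(108,-59,150,0.0);plan(*b,5,start=a)
plan([495.5,-340,185],down(1.829),12,start=b)
E
```

```text
[[-0.01,-0.04,-1.52,0.004,-0.0,0.0],[-0.01,-0.05,-1.52,0.004,-0.0,0.0]]
[[-0.0,0.34,-0.48,0.06,-0.0,0.0],[-0.0,0.31,-0.5,0.06,-0.0,-0.0],[-0.0,0.28,-0.52,0.06,-0.0,-0.0],[-0.0,0.24,-0.54,0.06,-0.0,0.0],[-0.0,0.21,-0.55,0.06,-0.0,-0.0]]
[[-2.61,-0.81,0.01,-0.0,0.0,-0.029],[-2.58,-0.89,0.01,-0.0,0.0,-0.029],[-2.56,-0.96,0.01,0.0,0.0,-0.029],[-2.53,-1.04,0.01,-0.0,0.0,-0.029],[-2.5,-1.11,0.01,0.0,0.0,-0.029],[-2.46,-1.18,0.01,0.0,0.0,-0.029],[-2.43,-1.25,0.01,-0.0,0.0,-0.029],[-2.39,-1.32,0.01,0.0,0.0,-0.029],[-2.35,-1.39,0.01,-0.0,0.0,-0.029],[-2.31,-1.46,0.01,0.0,0.0,-0.029],[-2.26,-1.53,0.01,0.0,0.0,-0.029],[-2.22,-1.59,0.01,0.0,0.0,-0.029]]
```

drive_tool(targets=[[[0, -0.1, -1.5, 0, 0, 0], [0, -0.1, -1.5, 0, 0, 0], [0, 0.3, -0.6, 0.06, 0, 0], [0, 0.3, -0.6, 0.06, 0, 0], [0, 0.3, -0.6, 0.06, 0, 0], [0, 0.2, -0.6, 0.06, 0, 0], [0, 0.2, -0.6, 0.06, 0, 0], [0, 0, 0, 0, 0, 0]]])

```text
time: 22.8
tool_pos: [617.5, -36.2, 201.5]
tool_rot: [3.135, -0.002, 1.479]
wrist_force: [0.4, -1.0, -3.5]
finger_gap: 13.6
```

```bash
python3 - <<'E'
from h import *
print(lipnow())
plan([495.5,-340,185],down(1.829),10)
E
```

```text
(array([104.14935234, -58.15622397, 164.5402887 ]), array([-0.00649376,  0.00180907, -0.00214524]))
[[-3.14,-0.94,0.15,0.001,-0.0,-0.035],[-3.1,-1.05,0.15,0.001,-0.0,-0.035],[-3.06,-1.15,0.16,0.001,-0.0,-0.035],[-3.02,-1.26,0.16,0.001,-0.0,-0.035],[-2.98,-1.37,0.16,0.001,-0.0,-0.035],[-2.93,-1.47,0.16,0.001,-0.0,-0.035],[-2.87,-1.57,0.16,0.001,-0.0,-0.035],[-2.82,-1.67,0.16,0.001,-0.0,-0.035],[-2.76,-1.77,0.16,0.001,-0.0,-0.035],[-2.69,-1.86,0.16,0.001,-0.0,-0.035]]
```

drive_tool(targets=[[[-1.5, -0.5, 0.1, 0, 0, -0.02], [-3.0, -1.0, 0.1, 0, 0, -0.035], [-3.0, -1.1, 0.1, 0, 0, -0.035], [-3.0, -1.2, 0.1, 0, 0, -0.035], [-3.0, -1.3, 0.1, 0, 0, -0.035], [-3.0, -1.4, 0.1, 0, 0, -0.035], [-2.9, -1.5, 0.1, 0, 0, -0.035], [-2.9, -1.6, 0.1, 0, 0, -0.035], [-2.8, -1.7, 0.1, 0, 0, -0.035], [-2.7, -1.8, 0.1, 0, 0, -0.035], [-1.4, -0.8, 0.1, 0, 0, -0.015], [0, 0, 0, 0, 0, 0]]])

```text
time: 24.3
tool_pos: [492.1, -344.6, 193.9]
tool_rot: [3.118, 0.014, 1.845]
wrist_force: [0.9, 0.3, -1.0]
finger_gap: 13.9
```

```bash
python3 - <<'E'
from h import *
plan([495.5,-340,80],down(1.829),6)
E
```

```text
[[0.08,0.03,1.9,0.004,0.002,0.003],[0.08,0.04,1.9,0.004,0.002,0.003],[0.08,0.05,1.9,0.004,0.002,0.003],[0.07,0.05,1.9,0.004,0.002,0.003],[0.07,0.06,1.9,0.004,0.002,0.003],[0.06,0.07,1.9,0.004,0.002,0.003]]
```

drive_tool(targets=[[[0.1, 0, 1.9, 0.004, 0.002, 0.003], [0.1, 0, 1.9, 0.004, 0.002, 0.003], [0.1, 0.1, 1.9, 0.004, 0.002, 0.003], [0.1, 0.1, 1.9, 0.004, 0.002, 0.003], [0.1, 0.1, 1.9, 0.004, 0.002, 0.003], [0, 0, 1.6, 0.004, 0.002, 0], [0, 0, 0, 0, 0, 0]]])

```text
time: 25.18
tool_pos: [496.1, -333.9, 73.4]
tool_rot: [-3.139, -0.002, 1.834]
wrist_force: [-0.3, -0.1, -1.4]
finger_gap: 13.7
```

```bash
python3 - <<'E'
from h import *
plan([495.5,-340,54.5],down(1.829),4)
E
```

```text
[[-0.14,-0.05,0.47,-0.001,-0.001,0.001],[-0.14,-0.05,0.47,-0.001,-0.001,0.001],[-0.14,-0.05,0.47,-0.001,-0.001,0.001],[-0.14,-0.05,0.47,-0.001,-0.001,0.001]]
```

drive_tool(targets=[[[-0.1, 0, 0.5, 0, 0, 0], [-0.1, 0, 0.5, 0, 0, 0], [0, 0, 0.4, 0, 0, 0], [0, 0, 0.3, 0, 0, 0], [0, 0, 0.2, 0, 0, 0], [0, 0, 0.1, 0, 0, 0]]])

```text
time: 25.92
tool_pos: [497.7, -337.3, 54.1]
tool_rot: [-3.142, 0.001, 1.833]
wrist_force: [0.4, -0.1, -2.1]
finger_gap: 13.8
```

drive_tool(targets=[[[0, 0, 0.2, 0, 0, 0], [0, 0, 0.2, 0, 0, 0], [0, 0, 0.2, 0, 0, 0]]])

```text
time: 26.3
tool_pos: [497.8, -337.3, 51.7]
tool_rot: [-3.141, 0.002, 1.833]
wrist_force: [-7.3, 4.6, 20.7]
finger_gap: 13.5
```

drive_tool(targets=[[[0, 0, -0.1, 0, 0, 0], [0, 0, 0, 0, 0, 0], [0, 0, 0, 0, 0, 0]]], grip=-0.2)

```text
time: 26.68
tool_pos: [498.6, -337.7, 53.8]
tool_rot: [3.141, 0.004, 1.833]
wrist_force: [0.1, -0.4, -0.1]
finger_gap: 35.0
```

drive_tool(targets=[[[0, 0, -1, 0, 0, 0], [0, 0, -2, 0, 0, 0], [0, 0, -3, 0, 0, 0], [0, 0, -3, 0, 0, 0], [0, 0, -3, 0, 0, 0], [0, 0, 0, 0, 0, 0]]])

```text
time: 27.42
tool_pos: [498.8, -337.1, 179.4]
tool_rot: [3.14, 0.003, 1.833]
wrist_force: [0.2, -0.5, -0.6]
finger_gap: 35.4
```

```bash
python3 - <<'E'
from h import *
s=camera('side');cv2.imwrite('pics/s17.png',cv2.resize(s[90:270,180:420],(800,600),interpolation=cv2.INTER_CUBIC))
s=camera('wrist');cv2.imwrite('pics/w17.png',s)
H=np.array([438.9,39,0])
plan([H[0]-0,H[1],160],down(1.477),10)
E
```

```text
[[3.78,0.41,0.16,-0.0,0.0,0.036],[3.79,0.28,0.16,-0.0,0.0,0.036],[3.8,0.14,0.16,-0.0,0.0,0.036],[3.8,0.01,0.17,-0.0,0.0,0.036],[3.8,-0.13,0.17,-0.0,0.0,0.036],[3.79,-0.27,0.17,-0.0,0.0,0.036],[3.78,-0.4,0.17,-0.0,0.0,0.036],[3.76,-0.53,0.17,-0.0,0.0,0.036],[3.74,-0.67,0.17,-0.0,0.0,0.036],[3.71,-0.8,0.17,-0.0,0.0,0.036]]
```

View pics/s17.png

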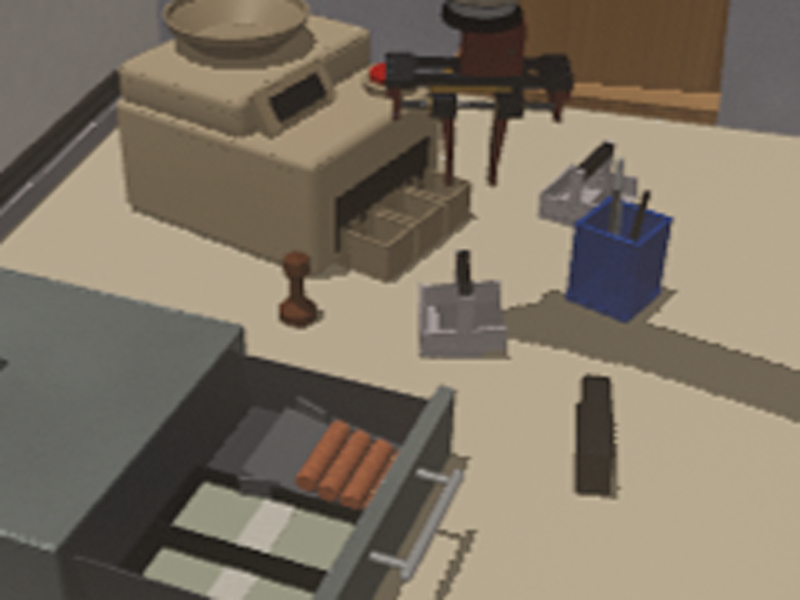

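View pics/w17.png

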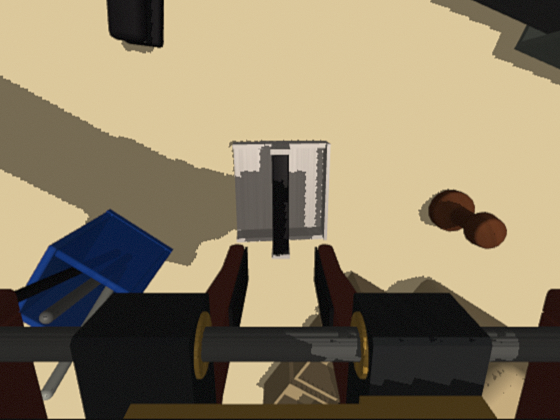

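drive_tool(targets=[[[3.8, 0.4, 0, 0, 0, 0.036], [3.9, 0.3, 0, 0, 0, 0.036], [3.9, 0.1, 0, 0, 0, 0.036], [3.9, 0, 0, 0, 0, 0.036], [3.9, -0.1, 0, 0, 0, 0.036], [3.9, -0.3, 0, 0, 0, 0.036], [3.9, -0.4, 0, 0, 0, 0.036], [3.8, -0.5, 0, 0, 0, 0.036], [3.7, -0.7, 0, 0, 0, 0.036], [3.0, -0.8, 0, 0, 0, 0.036], [0, 0, 0, 0, 0, 0]]], grip=-0.5)

```text
time: 28.9
tool_pos: [429.1, 50.6, 165.1]
tool_rot: [-3.118, -0.003, 1.46]
wrist_force: [-0.4, -1.6, -0.4]
finger_gap: 22.3
```

```bash
python3 - <<'E'
from h import *
np.set_printoptions(precision=2,suppress=True)
print(pose()[0],robot.get_obs()['tool_rot'])
s=camera('wrist');cv2.imwrite('pics/w18.png',s)
plan([438,39,110],down(1.477),4)
E
```

```text
[429.06  50.62 165.05] [-3.12 -0.    1.46]
[[-0.23,0.28,1.37,-0.006,-0.001,-0.004],[-0.23,0.27,1.37,-0.006,-0.001,-0.004],[-0.23,0.26,1.37,-0.006,-0.001,-0.004],[-0.23,0.25,1.37,-0.006,-0.001,-0.004]]
```

View pics/w18.png

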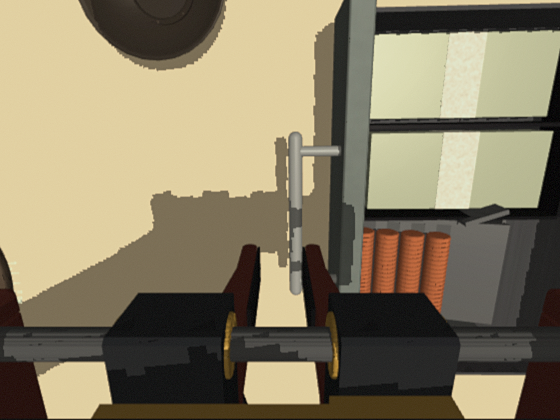

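drive_tool(targets=[[[-0.2, 0.3, 1.4, -0.006, 0, -0.004], [-0.2, 0.3, 1.4, -0.006, 0, -0.004], [-0.2, 0.2, 1.4, -0.006, 0, -0.004], [-0.2, 0.2, 1.2, -0.006, 0, -0.004], [0, 0, 0, 0, 0, 0]]])

```text
time: 29.58
tool_pos: [437.1, 33.4, 106.5]
tool_rot: [-3.139, -0.0, 1.471]
wrist_force: [-1.2, 0.9, 0.3]
finger_gap: 21.8
```

```bash
python3 - <<'E'
from h import *
np.set_printoptions(precision=2,suppress=True)
print(pose()[0],robot.get_obs()['tool_rot'])
s=camera('wrist');cv2.imwrite('pics/w19.png',s)
plan([439,39,48],down(1.477),6)
E
```

```text
[437.1   33.45 106.5 ] [-3.14 -0.    1.47]
[[0.09,0.02,0.98,-0.0,-0.0,-0.001],[0.09,0.02,0.98,-0.0,-0.0,-0.001],[0.09,0.02,0.98,-0.0,-0.0,-0.001],[0.09,0.02,0.98,-0.0,-0.0,-0.001],[0.09,0.02,0.98,-0.0,-0.0,-0.001],[0.09,0.02,0.98,-0.0,-0.0,-0.001]]
```

View pics/w19.png

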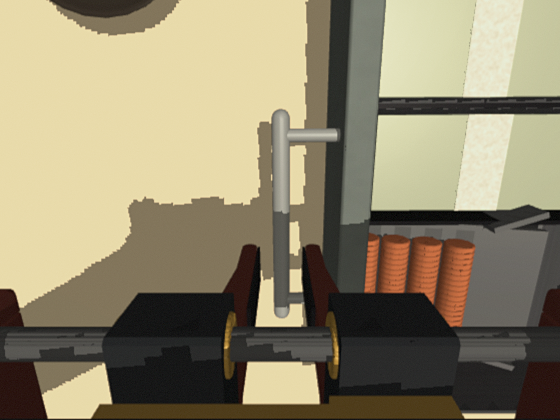

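Well aligned (bar at column 281, between the fingers). Going down around it.

drive_tool(targets=[[[0.1, 0, 1.0, 0, 0, 0], [0.1, 0, 1.0, 0, 0, 0], [0.1, 0, 1.0, 0, 0, 0], [0.1, 0, 1.0, 0, 0, 0], [0.1, 0, 1.0, 0, 0, 0], [0, 0, 0.5, 0, 0, 0], [0, 0, 0, 0, 0, 0]]])

```text
time: 30.5
tool_pos: [438.3, 39.4, 48.5]
tool_rot: [-3.14, -0.001, 1.471]
wrist_force: [-0.2, -0.5, -1.0]
finger_gap: 22.3
```

```bash
python3 - <<'E'
from h import *
np.set_printoptions(precision=2,suppress=True)
print(pose()[0],robot.get_obs()['tool_rot'])
s=camera('wrist');cv2.imwrite('pics/w20.png',s)
E
```

```text
[438.25  39.41  48.54] [-3.14 -0.    1.47]
```

View pics/w20.png

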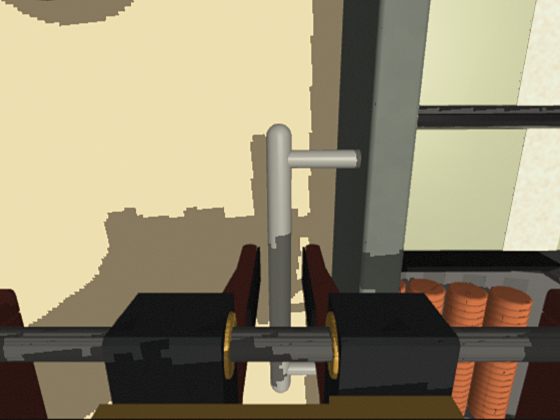

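drive_tool(targets=[[[0, 0.1, 0, 0, 0, 0], [0, 0.2, 0, 0, 0, 0], [0, 0.2, 0, 0, 0, 0], [0, 0.2, 0, 0, 0, 0], [0, 0.2, 0, 0, 0, 0], [0, 0.3, 0, 0, 0, 0], [0, 0.4, 0, 0, 0, 0], [0, 0.5, 0, 0, 0, 0], [0, 0.6, 0, 0, 0, 0], [0, 0.7, 0, 0, 0, 0], [0, 0.8, 0, 0, 0, 0], [0, 0.8, 0, 0, 0, 0], [0, 0.8, 0, 0, 0, 0], [0, 0.8, 0, 0, 0, 0], [0, 0.8, 0, 0, 0, 0], [0, 0.8, 0, 0, 0, 0], [0, 0.8, 0, 0, 0, 0], [0, 0.8, 0, 0, 0, 0]]])

```text
time: 32.8
tool_pos: [542.4, 29.2, 49.2]
tool_rot: [-3.14, -0.001, 1.471]
wrist_force: [-1.3, 1.2, 0.8]
finger_gap: 22.1
```

```bash
python3 - <<'E'
from h import *
s=camera('wrist');cv2.imwrite('pics/w21.png',s)
E
```

```text
(no output)
```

View pics/w21.png

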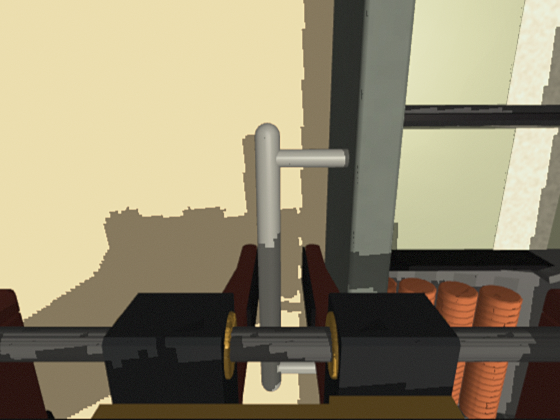

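drive_tool(targets=[[[0, 0.1, 0, 0, 0, 0], [0, 0.2, 0, 0, 0, 0], [0, 0.3, 0, 0, 0, 0], [0, 0.4, 0, 0, 0, 0], [0, 0.5, 0, 0, 0, 0], [0, 0.6, 0, 0, 0, 0], [0, 0.7, 0, 0, 0, 0], [0, 0.8, 0, 0, 0, 0], [0, 0.8, 0, 0, 0, 0], [0, 0.8, 0, 0, 0, 0], [0, 0.8, 0, 0, 0, 0], [0, 0.8, 0, 0, 0, 0], [0, 0.8, 0, 0, 0, 0], [0, 0.7, 0, 0, 0, 0], [0, 0.6, 0, 0, 0, 0], [0, 0.5, 0, 0, 0, 0], [0, 0.4, 0, 0, 0, 0], [0, 0.2, 0, 0, 0, 0], [0, 0, 0, 0, 0, 0]]])

```text
time: 35.22
tool_pos: [650.4, 18.1, 48.9]
tool_rot: [-3.141, -0.001, 1.471]
wrist_force: [-0.0, -1.0, 1.1]
finger_gap: 21.8
```

```bash
python3 - <<'E'
from h import *
s=camera('wrist');cv2.imwrite('pics/w22.png',s)
E
```

```text
(no output)
```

View pics/w22.png

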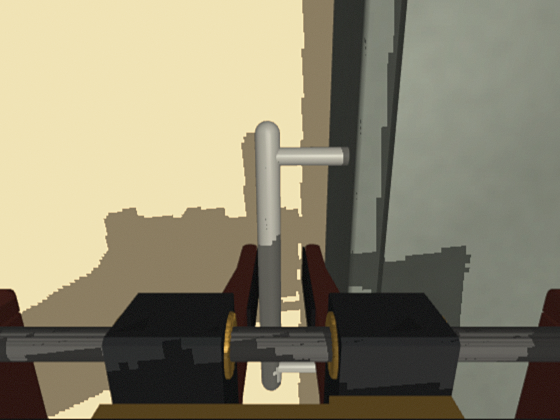

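Still about 12 mm to go; finish slowly until the force rises.

drive_tool(targets=[[[0, 0.1, 0, 0, 0, 0], [0, 0.2, 0, 0, 0, 0], [0, 0.2, 0, 0, 0, 0], [0, 0.2, 0, 0, 0, 0], [0, 0.2, 0, 0, 0, 0]]])

```text
time: 35.9
tool_pos: [658.9, 17.2, 48.9]
tool_rot: [-3.14, -0.001, 1.471]
wrist_force: [-1.8, 0.6, 0.3]
finger_gap: 21.8
```

drive_tool(targets=[[[0, 0.2, 0, 0, 0, 0], [0, 0.2, 0, 0, 0, 0]]])

```text
time: 36.15
tool_pos: [662.3, 16.9, 48.8]
tool_rot: [-3.138, -0.0, 1.471]
wrist_force: [-8.4, 0.6, 5.2]
finger_gap: 22.2
```

drive_tool(targets=[[[0, 0.2, 0, 0, 0, 0], [0, 0.2, 0, 0, 0, 0]]])

```text
time: 36.4
tool_pos: [662.1, 16.8, 48.7]
tool_rot: [-3.129, 0.002, 1.472]
wrist_force: [-10.0, 1.0, 8.1]
finger_gap: 21.9
```

drive_tool(targets=[[[0, -0.3, 0, 0, 0, 0], [0, -0.2, 0, 0, 0, 0], [0, 0, 0, 0, 0, 0]]])

```text
time: 36.78
tool_pos: [658.2, 17.0, 49.0]
tool_rot: [-3.132, 0.001, 1.471]
wrist_force: [-0.0, -0.1, 0.3]
finger_gap: 22.0
```

```bash
python3 - <<'E'
from h import *
s=camera('wrist');cv2.imwrite('pics/w23.png',s)
E
```

```text
(no output)
```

View pics/w23.png

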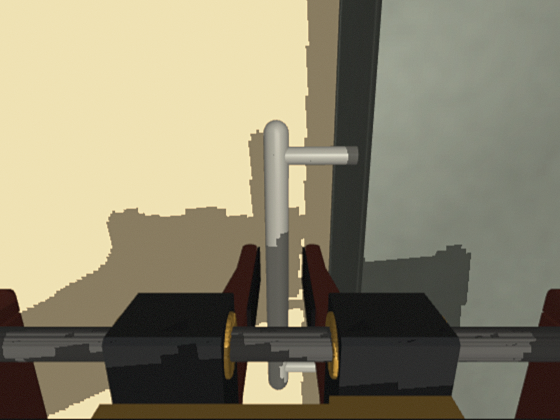

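The drawer's face is now flush with the unit. I'll shift 1 mm to centre on the bar, then lift straight out.

drive_tool(targets=[[[0, -0.1, 0, 0, 0, 0], [0, 0, -0.6, 0, 0, 0], [0, 0, -1, 0, 0, 0], [0, 0, -2, 0, 0, 0], [0, 0, -3, 0, 0, 0], [0, -1, -4, 0, 0, 0], [0, -1.5, -4, 0, 0, 0], [-1, -1.5, -4, 0, 0, 0], [-2, -1.5, -3, 0, 0, 0], [-2, -1.0, -2, 0, 0, 0], [0, 0, 0, 0, 0, 0], [0, 0, 0, 0, 0, 0]]])

```text
time: 38.33
tool_pos: [589.0, -24.6, 306.2]
tool_rot: [3.139, 0.0, 1.474]
wrist_force: [0.3, 0.5, -0.3]
finger_gap: 21.9
```

```bash
python3 - <<'E'
from h import *
s=camera('side');cv2.imwrite('pics/s24.png',cv2.resize(s[90:270,130:430],(800,480),interpolation=cv2.INTER_CUBIC))
s=camera('wrist');cv2.imwrite('pics/w24.png',s)
s=camera('scene');cv2.imwrite('pics/c24.png',s)
E
```

```text
(no output)
```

View pics/s24.png

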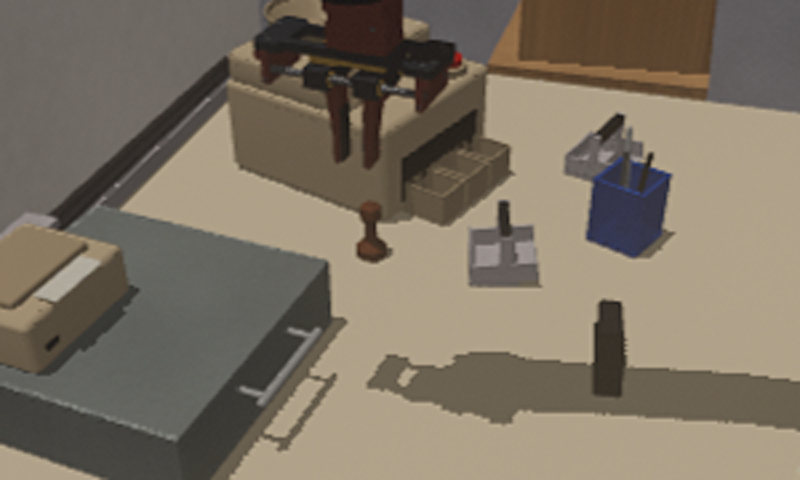

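View pics/w24.png

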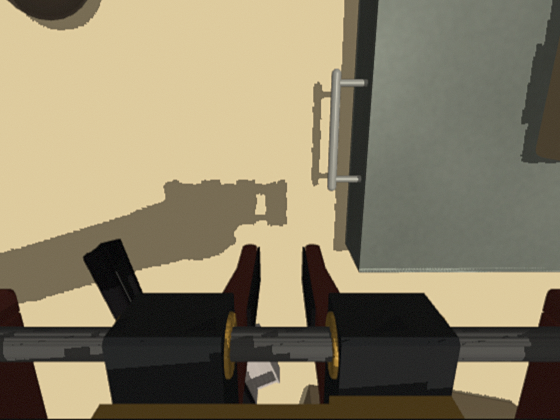

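View pics/c24.png

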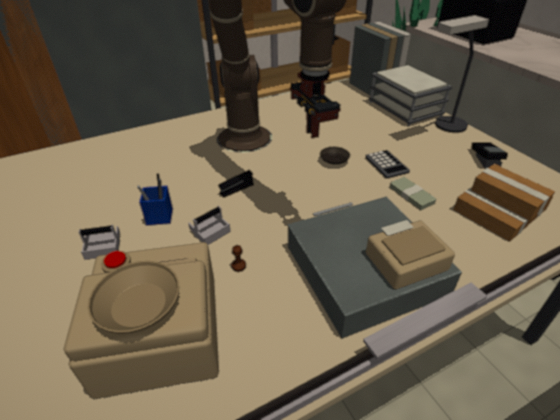

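```bash
python3 - <<'E'
from h import *
W=camera_params('wrist')
h=(onz(W,336.5,71,75)+onz(W,331.5,189,75))/2;e=(onz(W,377.5,0,95)+onz(W,359,270,95))/2
print(h,'bar to edge',(e-h)@ux)
from plant import order
order.job_done()
print(robot.get_obs()['time'])
E
```

```text
[656.08422419  20.96679876  75.        ] bar to edge 35.1304456752094
the job is handed in; nothing more can be done
the job is handed in; nothing more can be done
```

The job is handed in, at about 38.5 s of the 72 s allowed. No verdict is reported, so what follows comes from my own checks.

**What I did:** I pulled the drawer out to its stop, about 219 mm by my measurement. I lifted the loaded carrier and tipped it to about 17.5° over the ramp. All four rolls ran out and settled one in each groove. I then stood the empty carrier back in its place, pushed the drawer slowly against its shut stop and pulled the arm clear.

**Last checks:**
- **Drawer:** the handle bar measures 35.1 mm in front of the unit's edge (35 expected when shut). The push force rose to about 10 N at the stop.
- **Carrier:** it stands upright on the shelf and is empty.
- **Other things on the shelf:** none of those in view look moved.

**What disagreed or could not be checked:**
- **Rolls:** they were last seen about halfway through the push, where the three in view were in place and the fourth was cut off by the picture's edge. The shut drawer hides them, so I could not check them afterwards.
- **Fingertips:** they sat about 20 to 25 mm further back along the tool than the text says. My first close on the handle missed for that reason, and I regripped about 20 mm lower.
- **Ramp height:** the camera estimates varied by roughly ±8 mm, so I kept the lip about 20 mm above the ramp for the pour.

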